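Put the kebab skewers away in the push-to-open drawer

TASK

Put every kebab skewer away in the hidden drawer of the low wooden chest: press the red button on the chest so that the drawer springs out, pull it wide open, lay all the skewers flat in it, those in the stand and any that lie on the worktop, then push the drawer shut until the catch holds it. Leave everything else where it stands.

Things in the scene. Friction and masses are not known exactly. Their poses are not given: they have to be found in the camera images.
- chest: low wooden chest with one handleless drawer, fixed to the worktop. Origin at the centre of its underside; own x points to its back, y to its left, z up. Carcass 172 x 250 mm, top at z = 89 mm, from x = -72 (front edge of the top) to +100 mm; the shut drawer's front face is at x = -82 mm. The red push button stands on top, near the front on its left
- drawer (a joint): how far the drawer is out, m: 0 shut and latched, 0.135 fully out; slides along the chest's -x. Freed, a sprung plunger (4.7 N) throws it about 0.07 out; beyond that it has 0.7 N friction and stays where left. To shut it, push the front in to its stop (0.003 past shut, 8 to 12 N at the end) so that the catch snaps behind it; else it is thrown out again
- drawer_floor (a point): centre of the upper face of the drawer's floor (moves with the drawer; axes as the chest's), 15 mm above the worktop. Inside, the drawer measures 132 mm along x and 206 mm along y; side and back walls rise 45 mm above the floor, 6 mm thick; the front board rises 62 mm. The chest's top is 66 mm above this floor: nothing may stick up higher when it is pushed in
- drawer_front (a point): centre of the outer face of the drawer's front board (248 mm wide, from 7.5 to 77.5 mm above the worktop; 12 mm thick, no handle); axes as the chest's, -x is outward. With the drawer sprung out, its inner side is reached from above through the gap between the board and the chest
- catch (a joint): red push button on the chest: 0 up, grows as it is pressed down, 0.009 fully down (about 5 N). Beyond about 0.006 it frees the drawer; it springs back up by itself
- catch_top (a point): centre of the top of the red button (26 mm across), 85 mm to the chest's left of its middle line; pressed vertically downward
- stand: wooden skewer stand, fixed: 160 (own x) x 76 mm, top board's upper face at z = 110 mm, carried by uprights at both ends. Origin at the centre of its underside. Three 10 mm holes in a row along own x at -50, 0, 50 mm; standing skewers rest with their grips on the top board, points down to 15 mm above the worktop, so each must be lifted 95 mm straight up to come free
- skewer_0: kebab skewer: dark flat wooden grip 16 (own x) x 12 (own y) x 64 mm and a steel spike 5 mm thick, 95 mm long; 159 mm in all, 45 g. Origin at the point of the spike; own z runs along the skewer from the point to the grip (grip from z = 95 to 159 mm, its centre at 127 mm). At the start it stands upright in the stand, or is absent
- skewer_1: kebab skewer: dark flat wooden grip 16 (own x) x 12 (own y) x 64 mm and a steel spike 5 mm thick, 95 mm long; 159 mm in all, 45 g. Origin at the point of the spike; own z runs along the skewer from the point to the grip (grip from z = 95 to 159 mm, its centre at 127 mm). At the start it stands upright in the stand, or is absent
- skewer_2: kebab skewer: dark flat wooden grip 16 (own x) x 12 (own y) x 64 mm and a steel spike 5 mm thick, 95 mm long; 159 mm in all, 45 g. Origin at the point of the spike; own z runs along the skewer from the point to the grip (grip from z = 95 to 159 mm, its centre at 127 mm). At the start it stands upright in the stand, or is absent
- skewer_3: kebab skewer: dark flat wooden grip 16 (own x) x 12 (own y) x 64 mm and a steel spike 5 mm thick, 95 mm long; 159 mm in all, 45 g. Origin at the point of the spike; own z runs along the skewer from the point to the grip (grip from z = 95 to 159 mm, its centre at 127 mm). At the start it lies on the worktop, or is absent
- skewer_4: kebab skewer: dark flat wooden grip 16 (own x) x 12 (own y) x 64 mm and a steel spike 5 mm thick, 95 mm long; 159 mm in all, 45 g. Origin at the point of the spike; own z runs along the skewer from the point to the grip (grip from z = 95 to 159 mm, its centre at 127 mm). At the start it lies on the worktop, or is absent
- pepper_mill: wooden pepper mill, 58 mm across, 170 mm tall, loose, to be left alone; origin at the centre of its underside
- salt_shaker: salt shaker, 44 mm across, 90 mm tall, loose, to be left alone; origin at the centre of its underside
- tumbler_a: clear tumbler, 81 mm across, 93 mm tall, to be left alone; origin at the centre of its underside
Things that resemble listed ones, but are neither listed nor needed, are in the scene too. What is shaped like the skewer_4 but turquoise is not meant.

How it is judged (in metres and radians):
On the way, in this order (a step that is already met when the one before it is completed fails the run):
1. the red button is pressed down (value of joint catch above 0.005 m), for 0.02 s.
2. the drawer is pulled out at least 105 mm (value of joint drawer above 0.105 m), for 0.2 s.
3. all skewers lie in the open drawer (value of joint drawer above 0.08 m and x of skewer_0 in the frame of drawer_floor between -0.066 and 0.066 m and y of skewer_0 in the frame of drawer_floor between -0.103 and 0.103 m and z of skewer_0 in the frame of drawer_floor between -0.005 and 0.05 m and angle between skewer_0's own z axis and vertical between 1.1 and 2.04 rad and x of skewer_1 in the frame of drawer_floor between -0.066 and 0.066 m and y of skewer_1 in the frame of drawer_floor between -0.103 and 0.103 m and z of skewer_1 in the frame of drawer_floor between -0.005 and 0.05 m and angle between skewer_1's own z axis and vertical between 1.1 and 2.04 rad and x of skewer_2 in the frame of drawer_floor between -0.066 and 0.066 m and y of skewer_2 in the frame of drawer_floor between -0.103 and 0.103 m and z of skewer_2 in the frame of drawer_floor between -0.005 and 0.05 m and angle between skewer_2's own z axis and vertical between 1.1 and 2.04 rad and x of skewer_3 in the frame of drawer_floor between -0.066 and 0.066 m and y of skewer_3 in the frame of drawer_floor between -0.103 and 0.103 m and z of skewer_3 in the frame of drawer_floor between -0.005 and 0.05 m and angle between skewer_3's own z axis and vertical between 1.1 and 2.04 rad and x of skewer_4 in the frame of drawer_floor between -0.066 and 0.066 m and y of skewer_4 in the frame of drawer_floor between -0.103 and 0.103 m and z of skewer_4 in the frame of drawer_floor between -0.005 and 0.05 m and angle between skewer_4's own z axis and vertical between 1.1 and 2.04 rad), for 0.2 s.
At the end, for the whole second after the job is handed in: the drawer is shut (out by less than 6 mm) and the button up, every skewer lies in the drawer (its point between the walls and less than 50 mm above its floor, at most 27 degrees off level) and is at rest (value of joint drawer below 0.006 m and value of joint catch below 0.003 m and x of skewer_0 in the frame of drawer_floor between -0.066 and 0.066 m and y of skewer_0 in the frame of drawer_floor between -0.103 and 0.103 m and z of skewer_0 in the frame of drawer_floor between -0.005 and 0.05 m and angle between skewer_0's own z axis and vertical between 1.1 and 2.04 rad and x of skewer_1 in the frame of drawer_floor between -0.066 and 0.066 m and y of skewer_1 in the frame of drawer_floor between -0.103 and 0.103 m and z of skewer_1 in the frame of drawer_floor between -0.005 and 0.05 m and angle between skewer_1's own z axis and vertical between 1.1 and 2.04 rad and x of skewer_2 in the frame of drawer_floor between -0.066 and 0.066 m and y of skewer_2 in the frame of drawer_floor between -0.103 and 0.103 m and z of skewer_2 in the frame of drawer_floor between -0.005 and 0.05 m and angle between skewer_2's own z axis and vertical between 1.1 and 2.04 rad and x of skewer_3 in the frame of drawer_floor between -0.066 and 0.066 m and y of skewer_3 in the frame of drawer_floor between -0.103 and 0.103 m and z of skewer_3 in the frame of drawer_floor between -0.005 and 0.05 m and angle between skewer_3's own z axis and vertical between 1.1 and 2.04 rad and x of skewer_4 in the frame of drawer_floor between -0.066 and 0.066 m and y of skewer_4 in the frame of drawer_floor between -0.103 and 0.103 m and z of skewer_4 in the frame of drawer_floor between -0.005 and 0.05 m and angle between skewer_4's own z axis and vertical between 1.1 and 2.04 rad and linear speed of each of skewer_0, skewer_1, skewer_2, skewer_3, skewer_4 below 0.03 m/s); the robot touches nothing.
It fails at once if the pepper mill is shifted by more than 30 mm or tipped over (distance of pepper_mill from where it was at the start of the episode above 0.03 m or angle between pepper_mill's own z axis and vertical above 0.5 rad).
It fails at once if the salt shaker is shifted by more than 30 mm or tipped over (distance of salt_shaker from where it was at the start of the episode above 0.03 m or angle between salt_shaker's own z axis and vertical above 0.5 rad).
Of skewer_0, skewer_1, skewer_2, skewer_3, skewer_4 only 3 to 5 are there at a start; the rules pass over those that are not, and their reading is None.
At some moment in a run one of skewer_3, skewer_4 may be knocked a few centimetres aside while the robot is not near it.
Once in a run the grip may slacken for a moment while it holds something.
It also fails if it takes over 210 s, if anything falls off the work surface, if the arm or the gripper's body presses on something with over 40 N, if the wrist force passes 120 N, or if a joint passes its speed limit or range.

ROBOT

A 6-joint arm with a two-finger parallel gripper is mounted at the origin on a cart in front of the work surface, level with it; the furniture and walls round the work are solid. World frame = base frame: x ahead of the robot, y to its left, z up, the work surface at z = 0. Lengths are in mm, angles in rad, forces in N, time in s.
With the tool pointing down it reaches from about 275 to 750 mm from the base axis. Payload 10.2 kg.
Tool frame: the origin (TCP) lies between the finger pads; the fingertips stand 14 mm ahead of it and the grasp point (between the pads) lies 5 mm behind it (tip_reach is the distance from the TCP to the fingertips, in mm); z points along the fingers, y is the line along which they close (so a half turn about z gives the same grasp; the last joint's range is limited). The gripper opens to 85 mm and grips with 20 to 120 N. Pads are 22 mm wide; open, the fingers measure 114 mm over their backs; the gripper's body (76 mm by 85 mm) begins 54 mm behind the grasp point. The pads swing forward as they close: fully open they stand 13 mm farther back than shut.
Start: joints at [-1.354, 0.313, 1.498, -0, 1.331, -0.223], TCP at [223.512, -475.051, 245.294] pointing down, gripper open.
Joint ranges: [-2.94, 2.94], [-0.97, 2.17], [0.19, 2.56], [-1.23, 4.37], [0.02, 3.11], [-2.88, 2.88]. Speed limits (rad/s): [2.39, 2.39, 3.01, 3.14, 3.14, 3.14].

INTERFACE

Orientations are given as a unit quaternion [w, x, y, z].
In Python, from rig import * gives the robot as it stands.
- The arm moves only by the tool arm_command, never from a script. Its argument "steps" is a list that holds one entry, the list of rows, each a list of 7 numbers: the opening, from 0 (shut) to 1 (fully open), then the shift along the tool's x, y, z each as a share of 0.05 m, from -1 to 1, then the turn, a rotation vector about the tool's x, y, z each as a share of 0.15 rad, from -1 to 1. A call has 1 to 8 rows; each row shifts and turns the commanded pose from where the row before left it, along the tool's axes as they then stand; what a row does not reach is not made up. A row lasts 1/8 s, in which the tool goes at most 62.5 mm and 10.7 degrees, less where a joint would pass 70% of its speed; a pose out of reach is approached as far as the arm can. A call with a number of a shift or a turn outside -1 to 1 is refused whole. A call with a gripper value outside its range is refused whole. The fingers move at their own pace and stop on an object; "squeeze" is the grip in N (left out, the last holds). Time passes only in rows, so rows that do not move let the fingers close. It gives the time, the measured TCP pose, the force, the opening and the grip force at its end, in the units of the state.
- sense(): the state, without advancing time (a new reading comes with each control period).
- capture(name): name is "scene" or "top"; returns the picture (400x640x3 uint8, red, green, blue); there is no depth.
- get_calibration(name): a dict with "intrinsics" (3x3 intrinsics, pixels), "rvec" (rotation vector, rad) and "tvec" (3), from world to camera coordinates, as OpenCV has them. Camera axes: x right, y down, z forward; pixel columns grow to the right and rows downward; lengths in mm; the calibration is good to about 2 mm. A picture is of the moment at which its call begins. get_calibration takes no time and is no camera call.
- finish_job(): hands the job in; it is judged then, once.
The state is a dict: "time_s": time; "joints": joint angles; "dq": joint speeds; "tau": joint torques, N m; "eef_pos": TCP position; "ee_rot": TCP orientation; "force": force on the tool from outside, world axes, zero at the start; "wrist_torque": the same for the moment, N m; "grip_width": opening from 0.0 (shut) to 1.0 (fully open); "grip_force": force on a finger pad.
Only numpy, scipy, OpenCV 4.12 (cv2) and the standard library are available. Lean on these libraries where they do the work, as an engineer would, in place of code of your own. Each camera call takes 0.05 s, during which the arm holds its last target. There are 200 camera calls.

## Working session

There is one attempt and no reset: what is moved stays moved. The work goes in short steps, Python scripts to look and compute and a tool call to move; the robot and the scene stay as the last step left them, time stands still between calls to the robot, and variables do not carry over. Pictures are saved under pics/ and viewed, at most 14 in all, crops included, and the job is handed in when it is done.

Besides the shell and the picture viewer there is one more tool, called after "Call:" as a command line: name --argument value ..., lists and objects as JSON in quotes. arm_command: Moves the arm, as the interface text tells. Its arguments: {"type":"object","properties":{"steps":{"type":"array"},"squeeze":{"type":"number"}},"required":["steps"]}

```bash
mkdir -p pics; ls; cat > h.py <<'E'
from rig import *
import numpy as np, cv2
def cal(n):
    c=get_calibration(n); K=np.array(c["intrinsics"],float); R=cv2.Rodrigues(np.array(c["rvec"],float))[0]; t=np.array(c["tvec"],float).ravel()
    return K,R,t
def ray(n,u,v,z):
    K,R,t=cal(n); d=R.T@np.linalg.inv(K)@np.array([u,v,1.]); o=-R.T@t
    return o+d*(z-o[2])/d[2]
def proj(n,p):
    K,R,t=cal(n); q=K@(R@np.array(p,float)+t); return q[:2]/q[2]
def snap(n,f):
    im=capture(n); cv2.imwrite(f"pics/{f}.png",im[:,:,::-1]); return im
E
python3 - <<'E'
from h import *
for n in("scene","top"):
    snap(n,n+"0"); K,R,t=cal(n); print(n,K.tolist(),(-R.T@t).round(),R[2].round(2))
print(sense())
E
```

```text
pics
scene [[399.256731703283, 0.0, 319.2782510741941], [0.0, 399.256731703283, 200.68741395337315], [0.0, 0.0, 1.0]] [-277.  632. 1061.] [ 0.55 -0.4  -0.73]
top [[375.41191494863955, 0.0, 319.22112627823844], [0.0, 375.41191494863955, 202.3703401879796], [0.0, 0.0, 1.0]] [ 353.   93. 1395.] [ 0.1 -0.  -1. ]
{'time_s': 0.1, 'joints': array([-1.35436122e+00,  3.13352137e-01,  1.49835833e+00, -8.77485567e-06,
        1.33097034e+00, -2.23332015e-01]), 'dq': array([ 1.09017637e-03, -1.88194038e-03, -2.89768904e-03, -1.50613314e-05,
       -1.95142977e-04,  4.96058086e-04]), 'tau': array([ 2.59338136e-03, -4.12896717e+01, -2.60143858e+01, -1.96045553e-04,
        3.01730572e-03,  5.98692829e-07]), 'eef_pos': array([ 223.481126  , -474.82904017,  244.81478068]), 'ee_rot': array([-5.44089255e-04,  9.75922481e-01,  2.18116976e-01, -2.38504051e-06]), 'force': array([0.08232669, 0.38886627, 0.50465658]), 'wrist_torque': array([-0.00518391,  0.04840837, -0.01118004]), 'grip_force': 0.0, 'grip_width': 1.0020527527519885}
```

View pics/scene0.png

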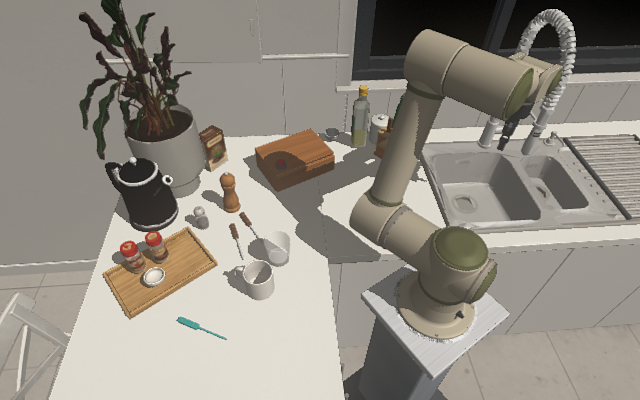

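View pics/top0.png

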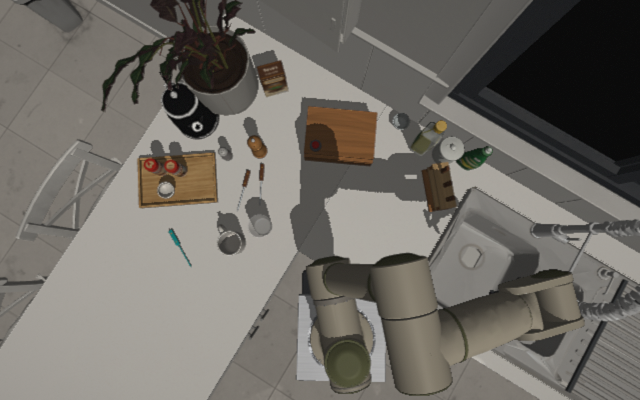

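Scene picture: the chest is at scene (295,158), with its red button at (281,163) and its front facing the robot. In the top picture the chest is at (340,136) and the button at (316,146), the stand is at (438,188), and skewers lie at (246,178) and (262,172).

Possible mix-ups in top: brown-gripped skewers (246,178) and (262,172) are wanted; the turquoise one (178,240) is a decoy; the stand (438,188) could be confused with bottles. I'll check this with a close crop.

```bash
python3 - <<'E'
from h import *
import cv2
t=cv2.imread("pics/top0.png"); s=cv2.imread("pics/scene0.png")
a=cv2.resize(t[150:250,210:290],(400,500),interpolation=cv2.INTER_CUBIC)  # x5
b=cv2.resize(t[155:255,400:480],(400,500),interpolation=cv2.INTER_CUBIC)
cv2.imwrite("pics/c1.png",np.hstack([a,b]))
c=cv2.resize(t[100:175,295:385],(450,375),interpolation=cv2.INTER_CUBIC)
d=cv2.resize(s[110:185,355:415],(300,375),interpolation=cv2.INTER_CUBIC)
cv2.imwrite("pics/c2.png",np.hstack([c,d]))
for n,p in {"mid_sk246,178":(246,178,6),"262":(262,172,6),"button":(316,146,95),"chTL":(307,108,89),"chTR":(377,111,89),"chBR":(373,165,89),"chBL":(305,161,89),"stand":(438,188,110)}.items(): print(n,ray("top",*p).round())
E
```

```text
mid_sk246,178 [573. 364.   6.]
262 [597. 305.   6.]
button [679. 105.  95.]
chTL [818. 140.  89.]
chTR [ 813. -111.   89.]
chBR [616. -98.  89.]
chBL [625. 142.  89.]
stand [ 537. -321.  110.]
```

View pics/c1.png

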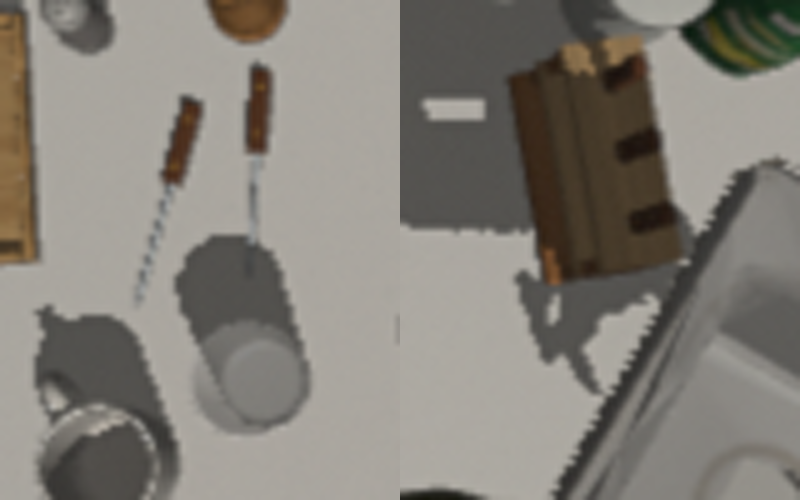

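View pics/c2.png

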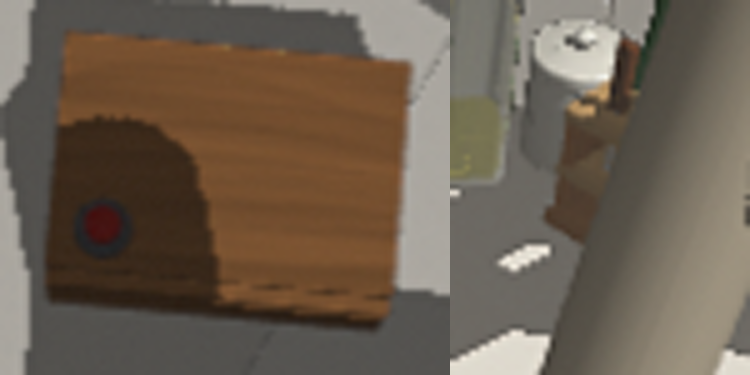

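The crops show three dark grips in the stand, tops at about top px (449,168), (452,183) and (454,198). Two brown-gripped steel skewers lie at (246,178) and (262,172), and the red button is at (315.5,144.6). That makes five skewers, and turquoise is excluded. Next I measure them.

```bash
cat > m.py <<'E'
from h import *
import sys
def blobs(im,box,f,amin=15,n="top",z=6):
    x0,y0,x1,y1=box; h=cv2.cvtColor(im[y0:y1,x0:x1],cv2.COLOR_RGB2HSV).astype(int); m=f(h[...,0],h[...,1],h[...,2]).astype(np.uint8)
    k,l,s,c=cv2.connectedComponentsWithStats(m); out=[]
    for i in range(1,k):
        if s[i,4]<amin: continue
        p=np.argwhere(l==i)[:,::-1]+[x0,y0]; w=np.array([ray(n,u,v,z)[:2] for u,v in p])
        mu=w.mean(0); e,V=np.linalg.eigh(np.cov((w-mu).T)); d=V[:,1]; t=(w-mu)@d
        out.append((len(p),p.mean(0).round(1),mu.round(1),d.round(3),(t.min().round(),t.max().round())))
    return out
E
python3 - <<'E'
from m import *
im=capture("top"); sc=capture("scene")
brown=lambda h,s,v:((h<12)|(h>172))&(s>110)&(v<170)
print("lying top"); [print(b) for b in blobs(im,(235,155,275,195),brown)]
print("lying scene"); [print(b) for b in blobs(sc,(225,208,262,240),brown,8,"scene")]
red=lambda h,s,v:((h<8)|(h>172))&(s>170)
for n,i,bx in (("top",im,(305,135,328,158)),("scene",sc,(268,152,295,175))):
    print("red",n,[b for b in blobs(i,bx,red,4,n,95)])
dark=lambda h,s,v:(v<62)
print("grips"); [print(b) for b in blobs(im,(438,158,460,206),dark,8,"top",140)]
wood=lambda h,s,v:(h<25)&(s>90)
bb=blobs(im,(295,95,390,180),wood,300,"top",89); print(bb)
h=cv2.cvtColor(im,cv2.COLOR_RGB2HSV).astype(int); m=np.zeros((400,640),np.uint8); m[95:180,295:390]=wood(h[...,0],h[...,1],h[...,2])[95:180,295:390]
c=max(cv2.findContours(m,0,1)[0],key=cv2.contourArea); q=cv2.approxPolyDP(c,4,True)[:,0]
print([(p.tolist(),ray("top",*p,89)[:2].round()) for p in q])
E
```

```text
lying top
(24, array([261.2, 173.9]), array([589.7, 307.9]), array([-0.999, -0.032]), (np.float64(-18.0), np.float64(19.0)))
(16, array([245.9, 178.4]), array([571.4, 364.3]), array([-0.971,  0.24 ]), (np.float64(-14.0), np.float64(13.0)))
lying scene
red top [(31, array([315.1, 144.5]), array([683.9, 108. ]), array([-0.999,  0.043]), (np.float64(-9.0), np.float64(10.0)))]
red scene []
grips
(13, array([458.2, 161.4]), array([ 625.3, -380.6]), array([-0.997, -0.075]), (np.float64(-8.0), np.float64(9.0)))
(34, array([442.9, 170. ]), array([ 594.4, -328.2]), array([-0.624,  0.782]), (np.float64(-15.0), np.float64(12.0)))
(49, array([447. , 183.8]), array([ 547.6, -341.6]), array([-0.511,  0.859]), (np.float64(-15.0), np.float64(16.0)))
(50, array([449.9, 198.2]), array([ 498.6, -350.8]), array([-0.301,  0.954]), (np.float64(-17.0), np.float64(17.0)))
(11, array([438.5, 200.5]), array([ 489.8, -312.1]), array([-0.99, -0.14]), (np.float64(-15.0), np.float64(15.0)))Traceback (most recent call last):
  File "<stdin>", line 12, in <module>
  File "m.py", line 8, in blobs
    p=np.argwhere(l==i)[:,::-1]+[x0,y0]; w=np.array([ray(n,u,v,z)[:2] for u,v in p])
                                                     ~~~^^^^^^^^^
  File "h.py", line 7, in ray
    K,R,t=cal(n); d=R.T@np.linalg.inv(K)@np.array([u,v,1.]); o=-R.T@t
          ~~~^^^
  File "h.py", line 4, in cal
    c=get_calibration(n); K=np.array(c["intrinsics"],float); R=cv2.Rodrigues(np.array(c["rvec"],float))[0]; t=np.array(c["tvec"],float).ravel()
ValueError: time passes only in moves, steps and waits
```

```bash
python3 - <<'E'
s=open('h.py').read().replace("def cal(n):","from functools import lru_cache\n@lru_cache(None)\ndef cal(n):"); open('h.py','w').write(s)
E
python3 - <<'E'
from m import *
im=cv2.imread("pics/top0.png")[:,:,::-1].copy(); sc=cv2.imread("pics/scene0.png")[:,:,::-1].copy()
brown=lambda h,s,v:((h<16)|(h>165))&(s>60)&(v<170)
print("lying top"); [print(b) for b in blobs(im,(238,160,272,190),brown)]
print("lying scene"); [print(b) for b in blobs(sc,(225,208,262,240),brown,8,"scene")]
red=lambda h,s,v:((h<8)|(h>172))&(s>170)
print("red",blobs(sc,(272,156,290,172),lambda h,s,v:((h<5)|(h>172))&(s>120)&(v<140),4,"scene",95))
wood=lambda h,s,v:(h<25)&(s>90)
h=cv2.cvtColor(im,cv2.COLOR_RGB2HSV).astype(int); m=np.zeros((400,640),np.uint8); m[95:180,295:390]=wood(h[...,0],h[...,1],h[...,2])[95:180,295:390]
m=cv2.morphologyEx(m,3,np.ones((7,7)))
c=max(cv2.findContours(m,0,1)[0],key=cv2.contourArea); q=cv2.approxPolyDP(c,4,True)[:,0]
print([(p.tolist(),ray("top",*p,89)[:2].round()) for p in q])
# stand top outline at z=110, from crop corners (crop px -> image)
for c in [(510,75),(545,285),(540,65),(578,278),(640,45),(682,262)]:
    p=(400+(c[0]-400)/5-.4,155+c[1]/5-.4); print("st",c,ray("top",*p,110)[:2].round())
for c in [(615,78),(618,152),(632,222),(650,132),(672,212)]:
    p=(400+(c[0]-400)/5-.4,155+c[1]/5-.4); print("grip",c,ray("top",*p,110)[:2].round(),ray("top",*p,174)[:2].round())
E
```

```text
lying top
(54, array([261.3, 171.2]), array([599.8, 307.8]), array([-1.   ,  0.021]), (np.float64(-28.0), np.float64(30.0)))
(56, array([246. , 177.9]), array([573.1, 364.2]), array([-0.975,  0.222]), (np.float64(-30.0), np.float64(30.0)))
lying scene
(49, array([230.8, 209.7]), array([662.5, 334.6]), array([0.594, 0.805]), (np.float64(-28.0), np.float64(22.0)))
(62, array([245.1, 218.5]), array([597.9, 312. ]), array([-0.999,  0.033]), (np.float64(-33.0), np.float64(32.0)))
(65, array([233.7, 230.6]), array([572.2, 368.8]), array([-0.97 ,  0.242]), (np.float64(-33.0), np.float64(33.0)))
red [(31, array([280.4, 162. ]), array([692.7, 106.4]), array([-0.806,  0.592]), (np.float64(-17.0), np.float64(16.0)))]
[([308, 106], array([825., 137.])), ([305, 159], array([632., 143.])), ([372, 162], array([627., -94.])), ([375, 112], array([ 809., -104.]))]
st (510, 75) [ 600. -264.]
st (545, 285) [ 454. -288.]
st (540, 65) [ 607. -285.]
st (578, 278) [ 459. -310.]
st (640, 45) [ 623. -355.]
st (682, 262) [ 472. -382.]
grip (615, 78) [ 599. -337.] [ 587. -316.]
grip (618, 152) [ 548. -339.] [ 538. -317.]
grip (632, 222) [ 499. -348.] [ 492. -326.]
grip (650, 132) [ 562. -361.] [ 552. -338.]
grip (672, 212) [ 507. -376.] [ 499. -352.]
```

Call:
arm_command --steps '[[[0,0,0,0,0,0,1],[0,0,0,0,0,0,1],[0,0,0,0,0,0,1],[0,0,0,0,0,0,0.22],[0,0.58,-0.8,0,0,0,0],[0,0.58,-0.8,0,0,0,0],[0,0.58,-0.8,0,0,0,0],[0,0.58,-0.8,0,0,0,0]]]' --squeeze 40

```text
time_s: 1.2
eef_pos: [347.1, -318.9, 245.3]
ee_rot: [0.0, 1.0, -0.021, 0.0]
force: [-0.5, -0.2, 0.3]
grip_width: 0.001
grip_force: 0.0
```

Call:
arm_command --steps '[[[0,0.58,-0.8,0,0,0,0],[0,0.58,-0.8,0,0,0,0],[0,0.58,-0.8,0,0,0,0],[0,0.58,-0.8,0,0,0,0],[0,0.58,-0.8,0,0,0,0],[0,0.58,-0.8,0,0,0,0],[0,0.58,-0.8,0,0,0,0],[0,0.58,-0.8,0,0,0,0]]]'

```text
time_s: 2.2
eef_pos: [592.8, -9.1, 245.2]
ee_rot: [0.0, 1.0, -0.02, -0.0]
force: [-0.8, -0.2, 0.7]
grip_width: 0.002
grip_force: 0.0
```

Call:
arm_command --steps '[[[0,0.58,-0.8,0,0,0,0],[0,0.58,-0.8,0,0,0,0],[0,0.48,-0.8,0,0,0,0],[0,0,0,0.5,0,0,0],[0,0,0,0,0,0,0],[0,0,0,0,0,0,0]]]'

```text
time_s: 2.95
eef_pos: [679.1, 105.3, 221.3]
ee_rot: [0.0, 1.0, -0.021, 0.0]
force: [0.0, 0.3, 0.6]
grip_width: -0.0
grip_force: 0.0
```

```bash
cat >> h.py <<'E'
from scipy.spatial.transform import Rotation as Ro
def go(p,Rt=None):
    s=sense(); q=s["ee_rot"]; R=Ro.from_quat([q[1],q[2],q[3],q[0]])
    print("pos",s["eef_pos"].round(1),"F",s["force"].round(1),"gw",round(s["grip_width"],3),"gf",round(s["grip_force"],1),"t",s["time_s"], "q",s["joints"].round(2))
    print("tool axes\n",R.as_matrix().round(3))
    d=R.inv().apply(np.array(p)-s["eef_pos"]); print("units of 50mm",(d/50).round(2))
    if Rt is not None: print("turn units", ((R.inv()*Ro.from_matrix(Rt)).as_rotvec()/.15).round(2))
E
python3 - <<'E'
from h import *
go((682,107,125))
snap("scene","s1")
E
```

```text
pos [679.1 105.3 221.3] F [0.  0.3 0.6] gw -0.0 gf 0.0 t 2.95 q [-0.02  0.71  0.95 -0.    1.48  1.6 ]
tool axes
 [[ 0.999 -0.043  0.001]
 [-0.043 -0.999 -0.   ]
 [ 0.001 -0.    -1.   ]]
units of 50mm [ 0.05 -0.04  1.93]
```

View pics/s1.png

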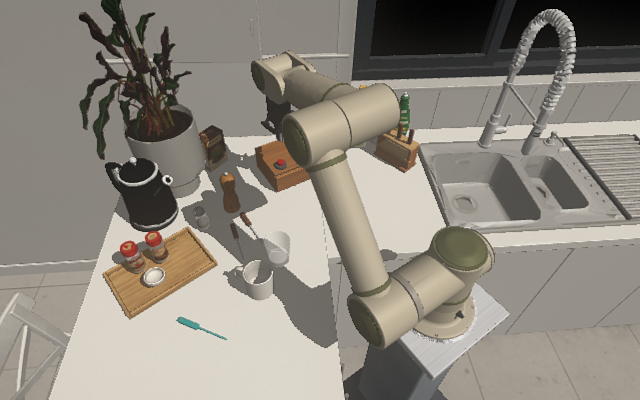

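The arm is over the chest. The button is lit at scene (281,163), and the stand with its grips is visible at about (398,150). I'll triangulate both.

```bash
python3 - <<'E'
from m import *
sc=cv2.imread("pics/s1.png")[:,:,::-1].copy()
print("red",blobs(sc,(268,152,295,175),lambda h,s,v:((h<6)|(h>172))&(s>150)&(v>60),4,"scene",100))
print(ray("top",315.1,144.5,100).round(1))
c=cv2.resize(cv2.imread("pics/s1.png")[110:190,365:435],(560,600)[:2] and (525,600),interpolation=cv2.INTER_CUBIC); cv2.imwrite("pics/c3.png",c)
for p in [(597,-333),(548,-341),(499,-351)]: print(p,proj("scene",(*p,110)).round(1),proj("scene",(*p,174)).round(1))
E
```

```text
red [(35, array([280.7, 161.8]), array([687.8, 107.7]), array([-0.912,  0.41 ]), (np.float64(-16.0), np.float64(18.0)))]
[682.6 107.9 100. ]
(597, -333) [389.  130.9] [391.4 117.2]
(548, -341) [399.1 136.6] [401.8 122.9]
(499, -351) [409.8 142.3] [413.  128.6]
```

View pics/c3.png

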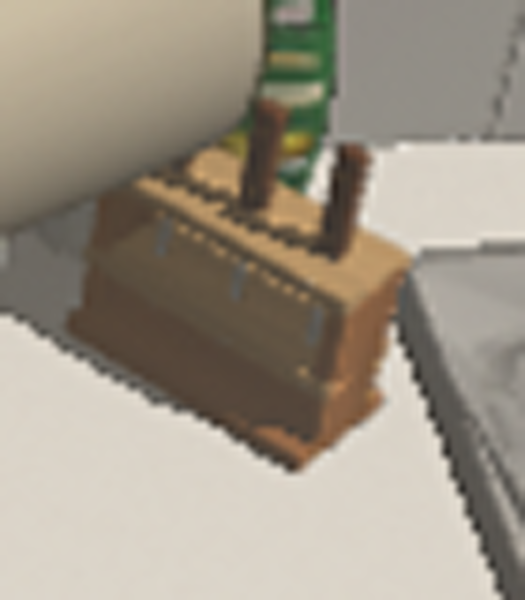

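Call:
arm_command --steps '[[[0,0.06,-0.02,1,0,0,0],[0,0,0,0.9,0,0,0],[0,0,0,0.1,0,0,0],[0,0,0,0.1,0,0,0]]]'

```text
time_s: 3.5
eef_pos: [682.5, 106.2, 118.6]
ee_rot: [0.0, 1.0, -0.022, 0.001]
force: [-14.8, -1.3, 29.6]
grip_width: 0.008
grip_force: 14.9
```

Call:
arm_command --steps '[[[0,0,0,-1,0,0,0],[0,0,0,-0.6,0,0,0],[0,0,0,0,0,0,0],[0,0,0,0,0,0,0]]]'

```text
time_s: 4.0
eef_pos: [681.8, 106.4, 195.2]
ee_rot: [-0.0, 1.0, -0.022, -0.0]
force: [-0.8, 0.4, -0.0]
grip_width: -0.001
grip_force: 0.0
```

```bash
python3 - <<'E'
from h import *
go((682,107,125))
im=snap("scene","s2"); t=snap("top","t2")
a=cv2.resize(im[120:220,235:345],(440,400),interpolation=cv2.INTER_CUBIC); b=cv2.resize(t[100:200,295:385],(360,400),interpolation=cv2.INTER_CUBIC)
cv2.imwrite("pics/c4.png",np.hstack([a,b])[:,:,::-1])
E
```

```text
pos [681.8 106.4 195.2] F [-0.8  0.4 -0. ] gw -0.001 gf 0.0 t 4.0 q [-0.01  0.73  0.98  0.    1.44  1.6 ]
tool axes
 [[ 0.999 -0.043 -0.001]
 [-0.043 -0.999  0.   ]
 [-0.001 -0.    -1.   ]]
units of 50mm [ 0.   -0.01  1.4 ]
```

View pics/c4.png

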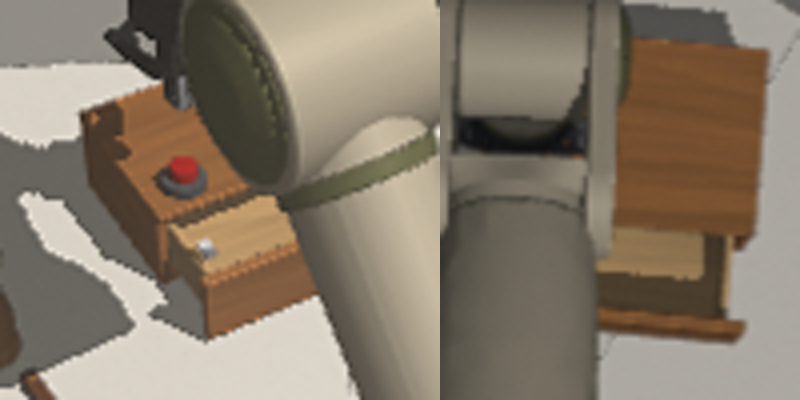

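The drawer has sprung out. The front board's inner top edge is at about top px (371,180.5), the chest's top front edge at (373,158.7), and the board's front-left top corner at scene (287,189).

```bash
python3 - <<'E'
from h import *
print("board inner R",ray("top",370.5,180.2,77.5).round(), "outer", ray("top",370.5,182.5,77.5).round())
print("chest top front R",ray("top",372.8,158.5,89).round(),"back R",ray("top",376.5,112.3,89).round())
print("front left top corner scene",ray("scene",235+208/4,120+277/4,77.5).round(), "bottom",ray("scene",235+208/4,120+338/4,7.5).round(),"chest TL front",ray("scene",235+160/4,120+222/4,89).round(),"wall top left end",ray("scene",235+172/4,120+228/4,60).round())
E
```

```text
board inner R [564. -91.  78.] outer [556. -91.  78.]
chest top front R [640. -97.  89.] back R [ 808. -109.   89.]
front left top corner scene [576. 152.  78.] bottom [571. 158.   8.] chest TL front [648. 156.  89.] wall top left end [662. 137.  60.]
```

Call:
arm_command --steps '[[[0,-0.67,0.84,0,0,0,0],[0,-0.67,0.84,0,0,0,0],[0,0,0,0.9,0,0,0],[0,0,0,0.9,0,0,0],[0,0,0,0.9,0,0,0],[0,0,0,0,0,0,0]]]'

```text
time_s: 4.85
eef_pos: [609.4, 25.9, 57.0]
ee_rot: [-0.0, 1.0, -0.022, -0.004]
force: [0.1, -0.3, 0.6]
grip_width: -0.001
grip_force: 0.0
```

Call:
arm_command --steps '[[[0,-0.4,0,0,0,0,0],[0,-0.4,0,0,0,0,0],[0,-0.3,0,0,0,0,0],[0,-0.2,0,0,0,0,0],[0,-0.2,0,0,0,0,0],[0,0,0,0,0,0,0]]]'

```text
time_s: 5.6
eef_pos: [536.3, 28.9, 60.7]
ee_rot: [0.0, 1.0, -0.022, -0.0]
force: [0.4, 0.1, 0.4]
grip_width: -0.003
grip_force: 0.0
```

Call:
arm_command --steps '[[[0,-0.1,0,0,0,0,0],[0,-0.1,0,0,0,0,0],[0,0,0,0,0,0,0]]]'

```text
time_s: 5.98
eef_pos: [526.8, 29.3, 60.4]
ee_rot: [0.0, 1.0, -0.022, 0.001]
force: [3.4, 0.0, -0.3]
grip_width: -0.003
grip_force: 1.4
```

Call:
arm_command --steps '[[[0,-0.08,0,0,0,0,0],[0,0,0,0,0,0,0]]]'

```text
time_s: 6.22
eef_pos: [526.7, 29.1, 60.8]
ee_rot: [0.0, 1.0, -0.022, 0.006]
force: [24.3, 1.9, -14.9]
grip_width: -0.003
grip_force: 11.9
```

Call:
arm_command --steps '[[[0,0.3,0,0,0,0,0],[0,0,0,-1,0,0,0],[0,0,0,-1,0,0,0],[0,0,0,-1,0,0,0],[0.4,0,0,-1,0,0,0],[0.4,0,0,0,0,0,0]]]'

```text
time_s: 6.98
eef_pos: [538.4, 28.8, 263.7]
ee_rot: [0.0, 1.0, -0.022, 0.003]
force: [0.2, 0.3, -1.4]
grip_width: 0.397
grip_force: 0.0
```

```bash
python3 - <<'E'
from h import *
go((548,-200,250))
E
```

```text
pos [538.4  28.8 263.7] F [ 0.2  0.3 -1.4] gw 0.397 gf 0.0 t 6.975 q [-0.16  0.33  1.43 -0.    1.38  1.45]
tool axes
 [[ 0.999 -0.043  0.006]
 [-0.043 -0.999 -0.001]
 [ 0.006  0.001 -1.   ]]
units of 50mm [0.39 4.56 0.28]
```

Call:
arm_command --steps '[[[0.4,0,0,0,0,0,-1],[0.4,0,0,0,0,0,-1],[0.4,0,0,0,0,0,-1],[0.4,0,0,0,0,0,-1],[0.4,0,0,0,0,0,-1],[0.4,0,0,0,0,0,-1],[0.4,0,0,0,0,0,-1],[0.4,0,0,0,0,0,-1]]]' --squeeze 60

```text
time_s: 7.98
eef_pos: [536.9, 28.9, 258.9]
ee_rot: [-0.001, 0.836, 0.549, -0.001]
force: [0.2, 0.0, -0.0]
grip_width: 0.403
grip_force: 0.0
```

Call:
arm_command --steps '[[[0.4,0,0,0,0,0,-1],[0.4,0,0,0,0,0,-1],[0.4,0,0,0,0,0,-1],[0.4,0,0,0,0,0,-0.95],[0.4,-1,0,0,0,0,0],[0.4,-1,0,0,0,0,0],[0.4,-1,0,0,0,0,0],[0.4,-1,0,0,0,0,0]]]'

```text
time_s: 8.98
eef_pos: [572.7, -169.3, 258.9]
ee_rot: [-0.001, 0.641, 0.767, -0.0]
force: [1.6, -0.2, -0.2]
grip_width: 0.4
grip_force: 0.0
```

Call:
arm_command --steps '[[[0.4,0,0,0,0,-1,0],[0.4,0,0,0,0,-1,0],[0.4,0,0,0,0,-1,0],[0.4,0,0,0,0,-1,0],[0.4,0,0,0,0,-1,0],[0.4,0,0,0,0,-1,0],[0.4,0,0,0,0,-1,0],[0.4,0,0,0,0,-1,0]]]'

```text
time_s: 9.98
eef_pos: [584.3, -152.1, 278.4]
ee_rot: [0.395, 0.55, 0.646, -0.353]
force: [1.5, -1.1, 1.6]
grip_width: 0.403
grip_force: 0.0
```

```bash
cat >> h.py <<'E'
def frame(yaw_y,th): # tool y along world angle yaw_y (deg), tilted th deg (about -y) from down
    c,s=np.cos(np.radians(yaw_y)),np.sin(np.radians(yaw_y)); Y=np.array([c,s,0]); Z=np.array([0,0,-1.]); X=np.cross(Y,Z)
    return (Ro.from_matrix(np.c_[X,Y,Z])*Ro.from_rotvec([0,-np.radians(th),0])).as_matrix()
E
python3 - <<'E'
from h import *
Rt=frame(10,75); a=Rt[:,2]; print(a.round(3))
g=np.array([499,-351,148]); go(g+5*a-90*a,Rt)
E
```

```text
[ 0.168 -0.951 -0.259]
pos [ 584.3 -152.1  278.4] F [ 1.5 -1.1  1.6] gw 0.403 gf 0.0 t 9.975 q [-0.1   0.48  1.53 -1.23  1.18  0.3 ]
tool axes
 [[-0.083  0.989  0.123]
 [ 0.432  0.147 -0.89 ]
 [-0.898 -0.021 -0.439]]
units of 50mm [ 1.09 -2.27  2.81]
turn units [-0.22 -1.29  0.07]
```

Call:
arm_command --steps '[[[0.4,0.27,-0.57,0.7,0,0,0],[0.4,0.27,-0.57,0.7,0,0,0],[0.4,0.27,-0.57,0.7,0,0,0],[0.4,0.27,-0.57,0.7,0,0,0],[0.4,0,0,0,0,-0.7,0],[0.4,0,0,0,0,-0.6,0],[0.4,0,0,0,0,0,0]]]'

```text
time_s: 10.85
eef_pos: [533.6, -217.2, 251.0]
ee_rot: [0.354, 0.576, 0.637, -0.37]
force: [-0.1, -0.7, -0.6]
grip_width: 0.401
grip_force: 0.0
```

```bash
python3 - <<'E'
from h import *
Rt=frame(10,75); a=Rt[:,2]
g=np.array([499,-351,148]); go(g+5*a-90*a,Rt)
E
```

```text
pos [ 533.6 -217.2  251. ] F [-0.1 -0.7 -0.6] gw 0.401 gf 0.0 t 10.85 q [-0.23  0.45  1.65 -1.23  1.12  0.31]
tool axes
 [[-0.085  0.996  0.025]
 [ 0.472  0.062 -0.88 ]
 [-0.878 -0.063 -0.475]]
units of 50mm [ 1.01 -0.94  1.68]
turn units [-0.85 -1.58  0.11]
```

```bash
python3 - <<'E'
from h import *
Rt=frame(10,60); a=Rt[:,2]; print(a)
g=np.array([499,-351,148]); go(g+5*a-80*a,Rt)
E
```

```text
[ 0.15038373 -0.85286853 -0.5       ]
pos [ 533.6 -217.2  251. ] F [-0.1 -0.7 -0.6] gw 0.401 gf 0.0 t 10.85 q [-0.23  0.45  1.65 -1.23  1.12  0.31]
tool axes
 [[-0.085  0.996  0.025]
 [ 0.472  0.062 -0.88 ]
 [-0.878 -0.063 -0.475]]
units of 50mm [ 0.57 -0.92  1.83]
turn units [-0.86  0.16 -0.  ]
```

Call:
arm_command --steps '[[[0.4,0.19,-0.31,0.61,0,0.2,0],[0.4,0.19,-0.31,0.61,-0.4,0,0],[0.4,0.19,-0.31,0.61,-0.4,0,0],[0.4,0,0,0,0,0,0]]]'

```text
time_s: 11.35
eef_pos: [505.1, -275.6, 215.9]
ee_rot: [0.342, 0.581, 0.67, -0.31]
force: [0.1, 0.5, -0.2]
grip_width: 0.399
grip_force: 0.0
```

```bash
python3 - <<'E'
from h import *
Rt=frame(10,60); a=Rt[:,2]
g=np.array([499,-351,148]); go(g+5*a,Rt)
E
```

```text
pos [ 505.1 -275.6  215.9] F [ 0.1  0.5 -0.2] gw 0.399 gf 0.0 t 11.35 q [-0.4   0.39  1.77 -1.23  0.85  0.27]
tool axes
 [[-0.091  0.991  0.098]
 [ 0.568  0.133 -0.812]
 [-0.818 -0.018 -0.575]]
units of 50mm [ 0.26 -0.29  2.09]
turn units [-0.3  -0.59 -0.05]
```

Call:
arm_command --steps '[[[0.4,0.26,-0.29,0.3,0,0,0],[0.4,0,0,0.6,0,0,0],[0.4,0,0,0.6,0,0,0],[0.4,0,0,0.4,0,0,0],[0.4,0,0,0,0,0,0]]]'

```text
time_s: 11.98
eef_pos: [513.3, -342.1, 175.7]
ee_rot: [0.32, 0.592, 0.675, -0.302]
force: [-6.2, 7.4, 16.2]
grip_width: 0.4
grip_force: 8.4
```

```bash
python3 - <<'E'
from h import *
g=np.array([499,-351,148]); go(g+5*np.array([.1,-.81,-.57]))
im=snap("scene","s3"); t=snap("top","t3")
a=cv2.resize(im[100:180,350:430],(400,400),interpolation=cv2.INTER_CUBIC); b=cv2.resize(t[150:230,400:480],(400,400),interpolation=cv2.INTER_CUBIC)
cv2.imwrite("pics/c5.png",np.hstack([a,b])[:,:,::-1])
E
```

```text
pos [ 513.3 -342.1  175.7] F [-6.2  7.4 16.2] gw 0.4 gf 8.4 t 11.975 q [-0.52  0.49  1.71 -1.23  0.75  0.23]
tool axes
 [[-0.094  0.993  0.074]
 [ 0.606  0.116 -0.787]
 [-0.79  -0.029 -0.613]]
units of 50mm [ 0.35 -0.29  0.56]
```

View pics/c5.png

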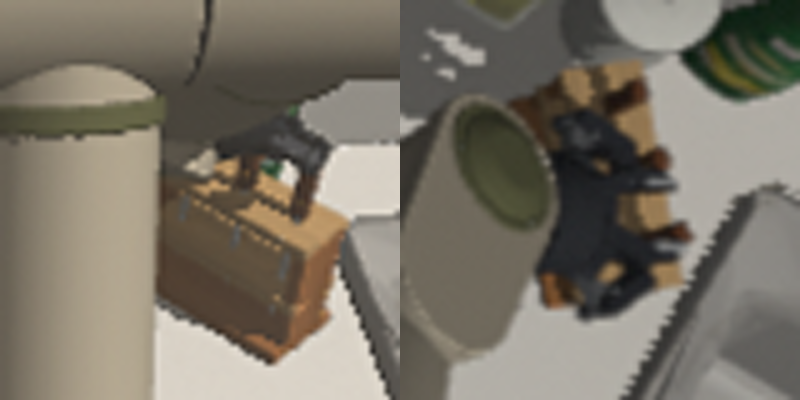

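The close view shows the lower finger sitting on grip 3, about 14 mm too far in +x, because joint 4 is at its limit. I'll back off and approach along the arm's own plane instead, nearest grip first.

Call:
arm_command --steps '[[[0.4,0,0,-0.8,0,0,0],[0.4,0,0,-0.8,0,0,0],[0.4,-0.3,0,-0.8,0,0,0],[0.4,0,0,0,0,0,0]]]'

```text
time_s: 12.58
eef_pos: [506.8, -255.0, 261.7]
ee_rot: [0.322, 0.591, 0.676, -0.299]
force: [0.1, 0.3, -0.8]
grip_width: 0.403
grip_force: 0.0
```

```bash
python3 - <<'E'
from h import *
Rt=frame(55,75); a=Rt[:,2]; print(a)
g=np.array([499,-351,148]); go(g+5*a-100*a+[0,0,20],Rt)
E
```

```text
[ 0.79124012 -0.55403229 -0.25881905]
pos [ 506.8 -255.   261.7] F [ 0.1  0.3 -0.8] gw 0.403 gf 0.0 t 12.575 q [-0.37  0.32  1.7  -1.06  0.94  0.08]
tool axes
 [[-0.094  0.992  0.081]
 [ 0.607  0.122 -0.785]
 [-0.789 -0.024 -0.614]]
units of 50mm [ 0.72 -1.72  1.4 ]
turn units [-5.1  -2.57 -2.37]
```

Call:
arm_command --steps '[[[0.4,0,0,0,-0.85,-0.43,-0.4],[0.4,0,0,0,-0.85,-0.43,-0.4],[0.4,0,0,0,-0.85,-0.43,-0.4],[0.4,0,0,0,-0.85,-0.43,-0.4],[0.4,0,0,0,-0.85,-0.43,-0.4],[0.4,0,0,0,-0.85,-0.43,-0.4],[0.4,0,0,0,0,0,0]]]'

```text
time_s: 13.45
eef_pos: [526.8, -240.2, 348.9]
ee_rot: [0.521, 0.276, 0.791, -0.164]
force: [0.3, 0.2, -1.5]
grip_width: 0.399
grip_force: 0.0
```

```bash
python3 - <<'E'
from h import *
Rt=frame(55,75); a=Rt[:,2]
g=np.array([499,-351,148]); go(g+5*a-100*a+[0,0,20],Rt)
E
```

```text
pos [ 526.8 -240.2  348.9] F [ 0.3  0.2 -1.5] gw 0.399 gf 0.0 t 13.45 q [-0.62 -0.    1.98 -1.23  0.02 -0.3 ]
tool axes
 [[-0.305  0.608  0.733]
 [ 0.265  0.794 -0.548]
 [-0.915  0.027 -0.403]]
units of 50mm [ 3.18 -2.26  0.39]
turn units [-0.21 -1.02 -0.27]
```

```bash
python3 - <<'E'
from h import *
go((430,-380,300),frame(-20,0))
E
```

```text
pos [ 526.8 -240.2  348.9] F [ 0.3  0.2 -1.5] gw 0.399 gf 0.0 t 13.45 q [-0.62 -0.    1.98 -1.23  0.02 -0.3 ]
tool axes
 [[-0.305  0.608  0.733]
 [ 0.265  0.794 -0.548]
 [-0.915  0.027 -0.403]]
units of 50mm [ 0.74 -3.42  0.51]
turn units [4.97 6.49 7.33]
```

Call:
arm_command --steps '[[[0.4,0,0,0,0.45,0.59,0.67],[0.4,0,0,0,0.45,0.59,0.67],[0.4,0,0,0,0.45,0.59,0.67],[0.4,0,0,0,0.45,0.59,0.67],[0.4,0,0,0,0.45,0.59,0.67],[0.4,0,0,0,0.45,0.59,0.67],[0.4,0,0,0,0.45,0.59,0.67],[0.4,0,0,0,0.45,0.59,0.67]]]'

```text
time_s: 14.45
eef_pos: [526.1, -245.9, 352.3]
ee_rot: [0.198, 0.694, 0.69, -0.062]
force: [-0.5, -0.1, 0.5]
grip_width: 0.404
grip_force: 0.0
```

Call:
arm_command --steps '[[[0.4,0,0,0,0.45,0.59,0.67],[0.4,0,0,0,0.45,0.59,0.67],[0.4,0,0,0,0.45,0.59,0.67],[0.4,0,0,0,0,0,0]]]'

```text
time_s: 14.95
eef_pos: [526.2, -247.3, 351.8]
ee_rot: [0.043, 0.807, 0.589, -0.01]
force: [0.8, -0.0, -0.6]
grip_width: 0.402
grip_force: 0.0
```

```bash
python3 - <<'E'
from h import *
go((430,-380,300),frame(-60,0))
E
```

```text
pos [ 526.2 -247.3  351.8] F [ 0.8 -0.  -0.6] gw 0.402 gf 0.0 t 14.95 q [-0.62  0.36  1.16 -0.05  1.54 -0.31]
tool axes
 [[ 0.306  0.951  0.035]
 [ 0.95  -0.302 -0.082]
 [-0.067  0.058 -0.996]]
units of 50mm [-3.04 -1.09  1.18]
turn units [0.54 0.29 4.91]
```

Call:
arm_command --steps '[[[0.4,0,0,0,0.1,0.06,0.98],[0.4,0,0,0,0.1,0.06,0.98],[0.4,0,0,0,0.1,0.06,0.98],[0.4,0,0,0,0.1,0.06,0.98],[0.4,0,0,0,0.1,0.06,0.98],[0.4,-0.82,0.34,0,0,0,0],[0.4,-0.82,0.34,0,0,0,0],[0.4,-0.82,0.34,0,0,0,0]]]'

```text
time_s: 15.95
eef_pos: [444.5, -352.6, 352.7]
ee_rot: [0.003, 0.965, 0.262, 0.003]
force: [-0.5, -0.2, 0.7]
grip_width: 0.398
grip_force: 0.0
```

Call:
arm_command --steps '[[[0.4,-0.82,0.34,0,0,0,0],[0.4,0,0,0,0,0.97,0],[0.4,0,0,0,0,0.97,0],[0.4,0,0,0,0,0.97,0],[0.4,0,0,0,0,0.97,0],[0.4,0,0,0,0,0.97,0],[0.4,0,0,0,0,0.97,0],[0.4,0,0,0,0,0.97,0]]]'

```text
time_s: 16.95
eef_pos: [418.5, -387.0, 352.5]
ee_rot: [-0.125, 0.841, 0.228, 0.475]
force: [0.0, 0.6, 0.2]
grip_width: 0.4
grip_force: 0.0
```

Call:
arm_command --steps '[[[0.4,0,0,0,0,0.97,0],[0.4,0,0,0,0,0.97,0],[0.4,0,0,0,0,0,0]]]'

```text
time_s: 17.32
eef_pos: [418.4, -387.1, 351.0]
ee_rot: [-0.158, 0.765, 0.206, 0.589]
force: [-0.7, -0.2, -0.1]
grip_width: 0.401
grip_force: 0.0
```

```bash
python3 - <<'E'
from h import *
Rt=frame(-60,-75); a=Rt[:,2]; print(a)
g=np.array([499,-351,148]); go(g+5*a-80*a,Rt)
E
```

```text
[ 0.8365163   0.48296291 -0.25881905]
pos [ 418.4 -387.1  351. ] F [-0.7 -0.2 -0.1] gw 0.401 gf 0.0 t 17.325 q [-1.38  0.43  1.53  1.2   1.77 -0.47]
tool axes
 [[ 0.22   0.503  0.836]
 [ 0.129 -0.865  0.486]
 [ 0.967  0.001 -0.255]]
units of 50mm [-3.47  0.18  1.23]
turn units [-0.02 -0.03  0.01]
```

Call:
arm_command --steps '[[[0.4,-0.87,0.04,0.31,0,0,0],[0.4,-0.87,0.04,0.31,0,0,0],[0.4,-0.87,0.04,0.31,0,0,0],[0.4,-0.87,0.04,0.31,0,0,0],[0.4,0,0,0,0,0,0],[0.4,0,0,0.5,0,0,0],[0.4,0,0,0.3,0,0,0]]]'

```text
time_s: 18.2
eef_pos: [471.2, -367.6, 161.1]
ee_rot: [-0.156, 0.764, 0.21, 0.59]
force: [-0.5, 0.3, 0.6]
grip_width: 0.4
grip_force: 0.0
```

```bash
python3 - <<'E'
from h import *
Rt=frame(-60,-75); a=Rt[:,2]
g=np.array([499,-351,148]); go(g+5*a,Rt)
im=snap("scene","s4"); t=snap("top","t4")
a=cv2.resize(im[100:180,350:430],(400,400),interpolation=cv2.INTER_CUBIC); b=cv2.resize(t[150:230,400:480],(400,400),interpolation=cv2.INTER_CUBIC)
cv2.imwrite("pics/c6.png",np.hstack([a,b])[:,:,::-1])
E
```

```text
pos [ 471.2 -367.6  161.1] F [-0.5  0.3  0.6] gw 0.4 gf 0.0 t 18.2 q [-1.27  0.72  1.64  1.23  1.55 -0.82]
tool axes
 [[ 0.216  0.505  0.836]
 [ 0.137 -0.863  0.486]
 [ 0.967  0.009 -0.255]]
units of 50mm [-0.09 -0.01  0.79]
turn units [-0.02 -0.02  0.07]
```

View pics/c6.png

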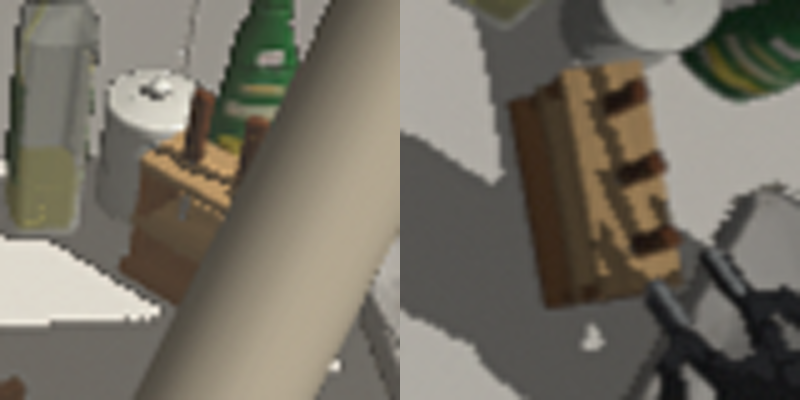

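Fingers straddle grip 3, which sits at top-crop (655,240), with about 4 mm of lateral error. I'll correct that, then close and lift.

Call:
arm_command --steps '[[[0.4,0,-0.08,0.3,0,0,0],[0.4,0,0,0.5,0,0,0],[0.4,0,0,0,0,0,0],[0,0,0,0,0,0,0],[0,0,0,0,0,0,0],[0,0,0,0,0,0,0],[0,0,0,0,0,0,0]]]' --squeeze 60

```text
time_s: 19.18
eef_pos: [501.5, -345.3, 149.3]
ee_rot: [-0.157, 0.764, 0.208, 0.591]
force: [-1.1, -0.7, 1.0]
grip_width: 0.129
grip_force: 62.2
```

Call:
arm_command --steps '[[[0,0.48,0,-0.13,0,0,0],[0,0.58,0,-0.15,0,0,0],[0,0.58,0,-0.15,0,0,0],[0,0.58,0,-0.15,0,0,0],[0,0.58,0,-0.15,0,0,0],[0,0.58,0,-0.15,0,0,0],[0,0,0,0,0,0,0]]]'

```text
time_s: 20.05
eef_pos: [501.4, -344.0, 325.3]
ee_rot: [-0.156, 0.764, 0.209, 0.591]
force: [0.4, 0.5, -0.7]
grip_width: 0.122
grip_force: 63.3
```

```bash
python3 - <<'E'
from h import *
go((582,60,250),frame(-2.5,0))
t=snap("top","t5"); s=snap("scene","s5")
E
```

```text
pos [ 501.4 -344.   325.3] F [ 0.4  0.5 -0.7] gw 0.122 gf 63.3 t 20.05 q [-1.21  0.46  1.56  1.27  1.6  -0.48]
tool axes
 [[ 0.215  0.504  0.837]
 [ 0.136 -0.864  0.485]
 [ 0.967  0.01  -0.254]]
units of 50mm [-0.01 -6.18  5.65]
turn units [ 4.4  -7.95 -5.6 ]
```

Call:
arm_command --steps '[[[0,0,0,0,0,-0.97,0],[0,0,0,0,0,-0.97,0],[0,0,0,0,0,-0.97,0],[0,0,0,0,0,-0.97,0],[0,0,0,0,0,-0.97,0],[0,0,0,0,0,-0.97,0],[0,0,0,0,0,-0.97,0],[0,0,0,0,0,-0.97,0]]]'

```text
time_s: 21.15
eef_pos: [501.1, -343.9, 322.3]
ee_rot: [-0.017, 0.963, 0.26, 0.071]
force: [-1.2, 0.3, -0.2]
grip_width: 0.122
grip_force: 63.5
```

Call:
arm_command --steps '[[[0,0,0,0,0,-0.97,0],[0,0,0,0,0,0,-0.96],[0,0,0,0,0,0,-0.96],[0,0,0,0,0,0,-0.96],[0,0,0,0,0,0,-0.96],[0,0,0,0,0,0,-0.96],[0,0,0,0,0,0,-0.96],[0,0,0,0,0,0,-0.96]]]'

```text
time_s: 22.15
eef_pos: [501.2, -343.8, 321.7]
ee_rot: [0.002, 0.717, 0.697, 0.002]
force: [-0.2, 0.7, -0.8]
grip_width: 0.126
grip_force: 63.4
```

Call:
arm_command --steps '[[[0,0.95,0.22,0,0,0,0],[0,0.95,0.22,0,0,0,0],[0,0.95,0.22,0,0,0,0],[0,0.95,0.22,0,0,0,0],[0,0.95,0.22,0,0,0,0],[0,0.95,0.22,0,0,0,0],[0,0.95,0.22,0,0,0,0],[0,0.95,0.22,0,0,0,0]]]'

```text
time_s: 23.15
eef_pos: [602.6, 34.4, 321.7]
ee_rot: [0.002, 0.719, 0.695, 0.001]
force: [0.6, -0.3, -0.6]
grip_width: 0.123
grip_force: 63.4
```

Call:
arm_command --steps '[[[0,0.9,0.22,0,0,0,0],[0,0,0,1,0,0,0],[0,0,0,1,0,0,0],[0,0,0,0,0,0,0]]]'

```text
time_s: 23.65
eef_pos: [614.0, 77.3, 218.9]
ee_rot: [-0.0, 0.719, 0.695, -0.002]
force: [0.1, -0.5, 1.0]
grip_width: 0.122
grip_force: 63.4
```

```bash
python3 - <<'E'
from h import *
go((620,79,58),frame(-2.5,0))
im=snap("scene","s6"); t=snap("top","t6")
a=cv2.resize(im[100:220,235:345],(367,400),interpolation=cv2.INTER_CUBIC); b=cv2.resize(t[95:195,290:400],(433,394),interpolation=cv2.INTER_CUBIC); b=np.vstack([b,np.zeros((6,433,3),np.uint8)])
cv2.imwrite("pics/c7.png",np.hstack([a,b])[:,:,::-1])
E
```

```text
pos [614.   77.3 218.9] F [ 0.1 -0.5  1. ] gw 0.122 gf 63.4 t 23.65 q [-0.06  0.54  1.23 -0.    1.37 -0.03]
tool axes
 [[ 0.034  0.999 -0.003]
 [ 0.999 -0.034 -0.002]
 [-0.002 -0.003 -1.   ]]
units of 50mm [0.04 0.13 3.22]
turn units [-0.02  0.01  0.06]
```

View pics/c7.png

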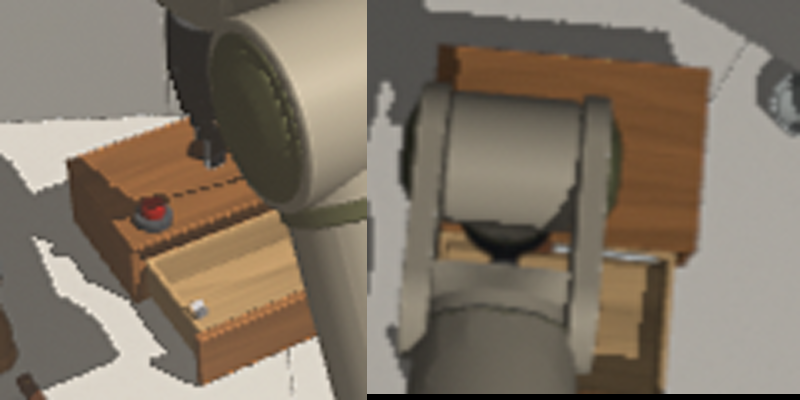

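The top view shows the held spike, pointing right along the drawer at crop (560–655,255). The drawer is wide open. Lower and release.

Call:
arm_command --steps '[[[0,0,0,1,0,0,0],[0,0,0,1,0,0,0],[0,0,0,0.7,0,0,0],[0,0,0,0.3,0,0,0],[0,0,0,0,0,0,0]]]'

```text
time_s: 24.38
eef_pos: [617.7, 76.7, 74.7]
ee_rot: [0.004, 0.719, 0.695, 0.002]
force: [0.2, -0.5, 0.1]
grip_width: 0.127
grip_force: 63.5
```

Call:
arm_command --steps '[[[0,0,0,0.15,0,0,0],[0,0,0,0,0,0,0],[0.3,0,0,0,0,0,0],[0.3,0,0,0,0,0,0],[0.3,0,0,0,0,0,0],[0.3,0,0,-0.4,0,0,0],[0.3,0,0,-1,0,0,0],[0.4,0,0,-1,0,0,0]]]'

```text
time_s: 25.38
eef_pos: [615.9, 77.1, 187.5]
ee_rot: [0.003, 0.719, 0.695, 0.002]
force: [0.1, -0.4, -0.1]
grip_width: 0.405
grip_force: 0.0
```

Call:
arm_command --steps '[[[0.4,0,0,-0.9,0,0,0],[0.4,0,0,-0.9,0,0,0],[0.4,0,0,-0.9,0,0,0],[0.4,-0.91,-0.23,0,0,0,0],[0.4,-0.91,-0.23,0,0,0,0],[0.4,-0.91,-0.23,0,0,0,0],[0.4,-0.91,-0.23,0,0,0,0],[0.4,-0.91,-0.23,0,0,0,0]]]'

```text
time_s: 26.38
eef_pos: [549.1, -149.3, 321.3]
ee_rot: [0.004, 0.719, 0.695, 0.002]
force: [0.4, 0.0, -0.4]
grip_width: 0.398
grip_force: 0.0
```

Call:
arm_command --steps '[[[0.4,-0.91,-0.23,0,0,0,0],[0.4,-0.91,-0.23,0,0,0,0],[0.4,-0.91,-0.23,0,0,0,0],[0.4,-0.91,-0.23,0,0,0,0],[0.4,-0.91,-0.23,0,0,0,0],[0.4,0,0,0,0,0,0.96],[0.4,0,0,0,0,0,0.96],[0.4,0,0,0,0,0,0.96]]]'

```text
time_s: 27.38
eef_pos: [484.3, -373.4, 321.2]
ee_rot: [0.003, 0.853, 0.522, 0.003]
force: [-1.0, -1.0, -0.1]
grip_width: 0.399
grip_force: 0.0
```

Call:
arm_command --steps '[[[0.4,0,0,0,0,0,0.96],[0.4,0,0,0,0,0,0.96],[0.4,0,0,0,0,0,0.96],[0.4,0,0,0,0,0,0.96],[0.4,0,0,0,0,0.97,0],[0.4,0,0,0,0,0.97,0],[0.4,0,0,0,0,0.97,0],[0.4,0,0,0,0,0.97,0]]]'

```text
time_s: 28.38
eef_pos: [484.3, -373.4, 321.8]
ee_rot: [-0.073, 0.923, 0.25, 0.282]
force: [0.3, -0.1, -0.1]
grip_width: 0.4
grip_force: 0.0
```

Call:
arm_command --steps '[[[0.4,0,0,0,0,0.97,0],[0.4,0,0,0,0,0.97,0],[0.4,0,0,0,0,0.97,0],[0.4,0,0,0,0,0.97,0],[0.4,0,0,0,0,0.97,0],[0.4,0,0,0,0,0,0]]]'

```text
time_s: 29.12
eef_pos: [483.9, -373.6, 319.6]
ee_rot: [-0.158, 0.764, 0.207, 0.59]
force: [0.5, 0.5, -0.5]
grip_width: 0.401
grip_force: 0.0
```

```bash
python3 - <<'E'
from h import *
Rt=frame(-60,-75); a=Rt[:,2]
for p in [(497,-347,142),(546,-338,142),(595,-330,142),(246,178,0)][1:3]: print(proj("top",p).round(1))
g=np.array([546,-338,148]); go(g+5*a-75*a,Rt)
t=snap("top","t8"); s=snap("scene","s8")
c=t[100:200,290:400]; d=t[150:230,400:480]; e=t[150:250,210:290]
r=lambda x:cv2.resize(x,(int(x.shape[1]*400/x.shape[0]),400),interpolation=cv2.INTER_CUBIC)
o=np.hstack([r(c),r(e)])[:,:,::-1]; cv2.imwrite("pics/c8.png",o); print(o.shape)
from m import blobs
dark=lambda h,s,v:(v<62)
print([b[1:3] for b in blobs(t,(438,158,460,206),dark,8,"top",142)])
brown=lambda h,s,v:((h<16)|(h>165))&(s>60)&(v<170)
print("lying top"); [print(b) for b in blobs(t,(225,155,285,195),brown)]
E
```

```text
[446.2 184.1]
[443.7 169.7]
pos [ 483.9 -373.6  319.6] F [ 0.5  0.5 -0.5] gw 0.401 gf 0.0 t 29.125 q [-1.26  0.5   1.51  1.25  1.65 -0.48]
tool axes
 [[ 0.218  0.503  0.836]
 [ 0.13  -0.864  0.486]
 [ 0.967  0.002 -0.254]]
units of 50mm [-2.95 -0.    0.86]
turn units [-0.02 -0.03  0.02]
(400, 760, 3)
[(array([439.9, 159.9]), array([ 628.5, -317.5])), (array([458.1, 161.3]), array([ 625.2, -379.3])), (array([443.2, 169.7]), array([ 595. , -328.4])), (array([447.7, 183.5]), array([ 548.1, -343. ]))]
lying top
(29, array([259.4, 155.8]), array([658.2, 317.3]), array([-0.04 ,  0.999]), (np.float64(-21.0), np.float64(20.0)))
(55, array([261.3, 171.1]), array([600.1, 307.9]), array([-1.   ,  0.018]), (np.float64(-27.0), np.float64(30.0)))
(57, array([245.9, 178. ]), array([572.8, 364.4]), array([-0.974,  0.224]), (np.float64(-30.0), np.float64(30.0)))
```

View pics/c8.png

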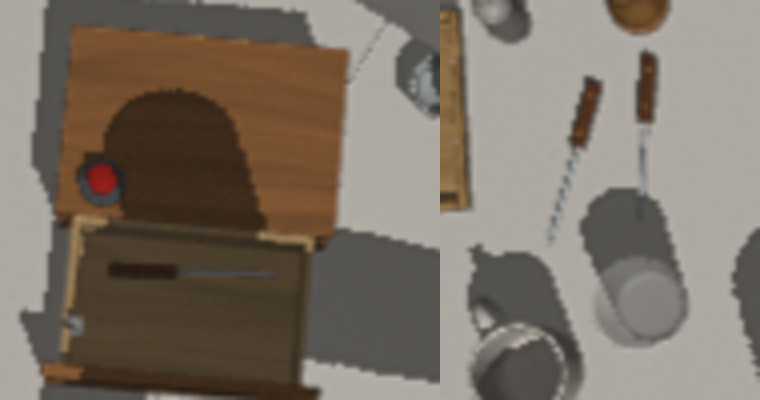

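The first skewer lies flat in the drawer at crop (190,270). Both lying skewers are unmoved, and the second and third still stand. Now hole 2.

Call:
arm_command --steps '[[[0.4,-0.74,0,0.22,0,0,0],[0.4,-0.74,0,0.22,0,0,0],[0.4,-0.74,0,0.22,0,0,0],[0.4,-0.74,0,0.22,0,0,0],[0.4,0,0,0.5,0,0,0],[0.4,0,0,0.5,0,0,0],[0.4,0,0,0.5,0,0,0],[0.4,0,0,0,0,0,0]]]'

```text
time_s: 30.22
eef_pos: [553.0, -333.9, 148.5]
ee_rot: [-0.157, 0.764, 0.21, 0.59]
force: [0.2, -0.6, 0.7]
grip_width: 0.4
grip_force: 0.0
```

Call:
arm_command --steps '[[[0,0,0,0,0,0,0],[0,0,0,0,0,0,0],[0,0,0,0,0,0,0],[0,0,0,0,0,0,0],[0,0.38,0,-0.1,0,0,0]]]'

```text
time_s: 30.85
eef_pos: [551.5, -335.0, 166.9]
ee_rot: [-0.158, 0.764, 0.207, 0.59]
force: [0.4, -0.9, -0.4]
grip_width: 0.127
grip_force: 61.6
```

Call:
arm_command --steps '[[[0,0.58,0,-0.15,0,0,0],[0,0.58,0,-0.15,0,0,0],[0,0.58,0,-0.15,0,0,0],[0,0.58,0,-0.15,0,0,0],[0,0.58,0,-0.15,0,0,0],[0,0,0,0,0,-0.97,0],[0,0,0,0,0,-0.97,0],[0,0,0,0,0,-0.97,0]]]'

```text
time_s: 31.85
eef_pos: [551.4, -333.9, 318.6]
ee_rot: [-0.107, 0.875, 0.237, 0.409]
force: [0.4, 0.1, -0.5]
grip_width: 0.127
grip_force: 61.6
```

Call:
arm_command --steps '[[[0,0,0,0,0,-0.97,0],[0,0,0,0,0,-0.97,0],[0,0,0,0,0,-0.97,0],[0,0,0,0,0,-0.97,0],[0,0,0,0,0,-0.97,0],[0,0,0,0,0,-0.97,0],[0,0,0,0,0,0,-0.96],[0,0,0,0,0,0,-0.96]]]'

```text
time_s: 32.85
eef_pos: [551.9, -333.3, 318.2]
ee_rot: [0.003, 0.917, 0.399, 0.003]
force: [-0.3, 0.7, -1.8]
grip_width: 0.126
grip_force: 61.5
```

Call:
arm_command --steps '[[[0,0,0,0,0,0,-0.96],[0,0,0,0,0,0,-0.96],[0,0,0,0,0,0,-0.96],[0,0,0,0,0,0,-0.96],[0,0,0,0,0,0,-0.96],[0,0.92,0.03,0,0,0,0],[0,0.92,0.03,0,0,0,0],[0,0.92,0.03,0,0,0,0]]]'

```text
time_s: 33.85
eef_pos: [560.7, -194.6, 318.1]
ee_rot: [0.004, 0.72, 0.694, 0.002]
force: [0.9, -0.5, -0.0]
grip_width: 0.127
grip_force: 61.6
```

Call:
arm_command --steps '[[[0,0.92,0.03,0,0,0,0],[0,0.92,0.03,0,0,0,0],[0,0.92,0.03,0,0,0,0],[0,0.92,0.03,0,0,0,0],[0,0.92,0.03,0,0,0,0],[0,0.92,0.03,0,0,0,0],[0,0,0,0,0,0,0]]]'

```text
time_s: 34.72
eef_pos: [579.1, 82.0, 317.4]
ee_rot: [0.004, 0.718, 0.696, 0.002]
force: [-0.2, -0.5, -0.4]
grip_width: 0.126
grip_force: 61.6
```

```bash
python3 - <<'E'
from h import *
go((580,78,66),frame(-2.5,0))
E
```

```text
pos [579.1  82.  317.4] F [-0.2 -0.5 -0.4] gw 0.126 gf 61.6 t 34.725 q [-0.06  0.41  1.18 -0.    1.55 -0.03]
tool axes
 [[ 0.032  0.999  0.009]
 [ 0.999 -0.032 -0.002]
 [-0.002  0.009 -1.   ]]
units of 50mm [-0.07 -0.02  5.03]
turn units [0.06 0.01 0.08]
```

Call:
arm_command --steps '[[[0,-0.07,0,1,0,0,0],[0,0,0,1,0,0,0],[0,0,0,1,0,0,0],[0,0,0,1,0,0,0],[0,0,0,0.6,0,0,0],[0,0,0,0.4,0,0,0],[0,0,0,0,0,0,0]]]'

```text
time_s: 35.6
eef_pos: [580.9, 74.4, 66.0]
ee_rot: [0.003, 0.72, 0.694, 0.001]
force: [0.1, -1.6, 0.4]
grip_width: 0.127
grip_force: 61.6
```

Call:
arm_command --steps '[[[0.3,0,0,0,0,0,0],[0.3,0,0,0,0,0,0],[0.3,0,0,0,0,0,0],[0.3,0,0,-0.4,0,0,0],[0.4,0,0,-1,0,0,0],[0.4,0,0,-1,0,0,0],[0.4,0,0,-1,0,0,0],[0.4,0,0,-1,0,0,0]]]'

```text
time_s: 36.6
eef_pos: [579.5, 75.7, 288.6]
ee_rot: [0.004, 0.719, 0.695, 0.002]
force: [0.4, 1.0, -0.0]
grip_width: 0.4
grip_force: 0.0
```

Call:
arm_command --steps '[[[0.4,0,0,-0.7,0,0,0],[0.4,-0.89,-0.07,0,0,0,0],[0.4,-0.89,-0.07,0,0,0,0],[0.4,-0.89,-0.07,0,0,0,0],[0.4,-0.89,-0.07,0,0,0,0],[0.4,-0.89,-0.07,0,0,0,0],[0.4,-0.89,-0.07,0,0,0,0],[0.4,-0.89,-0.07,0,0,0,0]]]'

```text
time_s: 37.6
eef_pos: [543.8, -236.0, 322.4]
ee_rot: [0.004, 0.719, 0.695, 0.002]
force: [1.8, -0.0, 0.2]
grip_width: 0.399
grip_force: 0.0
```

Call:
arm_command --steps '[[[0.4,-0.89,-0.07,0,0,0,0],[0.4,-0.89,-0.07,0,0,0,0],[0.4,-0.89,-0.07,0,0,0,0],[0.4,0,0,0,0,0,0.96],[0.4,0,0,0,0,0,0.96],[0.4,0,0,0,0,0,0.96],[0.4,0,0,0,0,0,0.96],[0.4,0,0,0,0,0,0.96]]]'

```text
time_s: 38.6
eef_pos: [529.0, -367.6, 322.5]
ee_rot: [0.003, 0.919, 0.395, 0.003]
force: [-0.3, -0.1, 0.3]
grip_width: 0.399
grip_force: 0.0
```

Call:
arm_command --steps '[[[0.4,0,0,0,0,0,0.96],[0.4,0,0,0,0,0,0.96],[0.4,0,0,0,0,0.97,0],[0.4,0,0,0,0,0.97,0],[0.4,0,0,0,0,0.97,0],[0.4,0,0,0,0,0.97,0],[0.4,0,0,0,0,0.97,0],[0.4,0,0,0,0,0.97,0]]]'

```text
time_s: 39.6
eef_pos: [528.9, -367.9, 322.9]
ee_rot: [-0.108, 0.873, 0.237, 0.413]
force: [0.6, -0.6, 0.8]
grip_width: 0.399
grip_force: 0.0
```

Call:
arm_command --steps '[[[0.4,0,0,0,0,0.97,0],[0.4,0,0,0,0,0.97,0],[0.4,0,0,0,0,0.97,0],[0.4,0,0,0,0,0,0]]]'

```text
time_s: 40.1
eef_pos: [528.6, -368.0, 320.6]
ee_rot: [-0.158, 0.764, 0.207, 0.59]
force: [0.3, 0.5, 0.5]
grip_width: 0.401
grip_force: 0.0
```

```bash
python3 - <<'E'
from m import *
Rt=frame(-60,-75); a=Rt[:,2]
g=np.array([594,-329,148]); go(g+5*a-75*a,Rt)
t=snap("top","t9")
dark=lambda h,s,v:(v<62)
print([b[1:3] for b in blobs(t,(438,158,460,206),dark,8,"top",142)])
brown=lambda h,s,v:((h<16)|(h>165))&(s>60)&(v<170)
print("lying top"); [print(b) for b in blobs(t,(225,159,285,195),brown)]
grip=lambda h,s,v:(v<52)&(v>10)
print("drawer"); [print(b) for b in blobs(t,(308,158,366,191),grip,8,"top",22)]
E
```

```text
pos [ 528.6 -368.   320.6] F [0.3 0.5 0.5] gw 0.401 gf 0.0 t 40.1 q [-1.18  0.54  1.45  1.28  1.59 -0.44]
tool axes
 [[ 0.219  0.503  0.836]
 [ 0.13  -0.864  0.486]
 [ 0.967  0.002 -0.254]]
units of 50mm [-2.95 -0.03  0.95]
turn units [-0.02 -0.03  0.02]
[(array([443.2, 159.8]), array([ 629.1, -328.6])), (array([458.2, 161.4]), array([ 624.9, -379.8])), (array([444.6, 169.1]), array([ 597.1, -333.4]))]
lying top
(54, array([261.3, 171.2]), array([599.8, 307.8]), array([-1.   ,  0.021]), (np.float64(-28.0), np.float64(30.0)))
(55, array([245.9, 178. ]), array([572.7, 364.3]), array([-0.975,  0.223]), (np.float64(-30.0), np.float64(30.0)))
drawer
(61, array([325.3, 167.4]), array([616.8,  69.1]), array([0.018, 1.   ]), (np.float64(-29.0), np.float64(31.0)))
(57, array([325.7, 176.4]), array([582.9,  66.7]), array([0.039, 0.999]), (np.float64(-27.0), np.float64(29.0)))
```

Call:
arm_command --steps '[[[0.4,-0.74,0,0.24,0,0,0],[0.4,-0.74,0,0.24,0,0,0],[0.4,-0.74,0,0.24,0,0,0],[0.4,-0.74,0,0.24,0,0,0],[0.4,0,0,0.5,0,0,0],[0.4,0,0,0.5,0,0,0],[0.4,0,0,0.5,0,0,0],[0.4,0,0,0,0,0,0]]]'

```text
time_s: 41.15
eef_pos: [601.2, -326.3, 148.6]
ee_rot: [-0.157, 0.764, 0.21, 0.59]
force: [0.6, -0.6, 0.2]
grip_width: 0.398
grip_force: 0.0
```

Call:
arm_command --steps '[[[0,0,0,0,0,0,0],[0,0,0,0,0,0,0],[0,0,0,0,0,0,0],[0,0,0,0,0,0,0],[0,0.38,0,-0.1,0,0,0]]]'

```text
time_s: 41.78
eef_pos: [599.5, -327.6, 166.6]
ee_rot: [-0.158, 0.764, 0.207, 0.59]
force: [0.2, -1.7, -1.5]
grip_width: 0.127
grip_force: 61.9
```

Call:
arm_command --steps '[[[0,0.58,0,-0.15,0,0,0],[0,0.58,0,-0.15,0,0,0],[0,0.58,0,-0.15,0,0,0],[0,0.58,0,-0.15,0,0,0],[0,0.58,0,-0.15,0,0,0],[0,0,0,0,0,-0.97,0],[0,0,0,0,0,-0.97,0],[0,0,0,0,0,-0.97,0]]]'

```text
time_s: 42.78
eef_pos: [599.4, -326.6, 318.5]
ee_rot: [-0.107, 0.875, 0.237, 0.409]
force: [0.4, 0.6, -0.7]
grip_width: 0.128
grip_force: 61.9
```

Call:
arm_command --steps '[[[0,0,0,0,0,-0.97,0],[0,0,0,0,0,-0.97,0],[0,0,0,0,0,-0.97,0],[0,0,0,0,0,-0.97,0],[0,0,0,0,0,-0.97,0],[0,0,0,0,0,-0.97,0],[0,0,0,0,0,0,-0.96],[0,0,0,0,0,0,-0.96]]]'

```text
time_s: 43.78
eef_pos: [600.0, -326.0, 318.1]
ee_rot: [0.003, 0.917, 0.399, 0.003]
force: [0.0, -0.5, -0.3]
grip_width: 0.125
grip_force: 61.8
```

Call:
arm_command --steps '[[[0,0,0,0,0,0,-0.96],[0,0,0,0,0,0,-0.96],[0,0,0,0,0,0,-0.96],[0,0,0,0,0,0,-0.96],[0,0,0,0,0,0,-0.96],[0,0.88,-0.15,0,0,0,0],[0,0.88,-0.15,0,0,0,0],[0,0.88,-0.15,0,0,0,0]]]'

```text
time_s: 44.78
eef_pos: [581.3, -192.3, 317.8]
ee_rot: [0.004, 0.72, 0.694, 0.002]
force: [0.8, -0.9, 0.8]
grip_width: 0.125
grip_force: 61.8
```

Call:
arm_command --steps '[[[0,0.88,-0.15,0,0,0,0],[0,0.88,-0.15,0,0,0,0],[0,0.88,-0.15,0,0,0,0],[0,0.88,-0.15,0,0,0,0],[0,0.88,-0.15,0,0,0,0],[0,0.88,-0.15,0,0,0,0],[0,0,0,0,0,0,0]]]'

```text
time_s: 45.65
eef_pos: [545.5, 74.0, 317.0]
ee_rot: [0.004, 0.718, 0.696, 0.002]
force: [-0.3, -0.3, -0.3]
grip_width: 0.125
grip_force: 61.8
```

```bash
python3 - <<'E'
from h import *
go((548,77,66),frame(-2.5,0))
E
```

```text
pos [545.5  74.  317. ] F [-0.3 -0.3 -0.3] gw 0.125 gf 61.8 t 45.65 q [-0.08  0.33  1.29 -0.    1.51 -0.04]
tool axes
 [[ 0.032  0.999  0.009]
 [ 0.999 -0.032 -0.003]
 [-0.002  0.009 -1.   ]]
units of 50mm [0.07 0.   5.02]
turn units [0.06 0.02 0.08]
```

Call:
arm_command --steps '[[[0,0.07,0,1,0,0,0],[0,0,0,1,0,0,0],[0,0,0,1,0,0,0],[0,0,0,1,0,0,0],[0,0,0,0.6,0,0,0],[0,0,0,0.4,0,0,0],[0,0,0,0,0,0,0]]]'

```text
time_s: 46.52
eef_pos: [547.8, 73.6, 65.3]
ee_rot: [0.003, 0.72, 0.694, 0.001]
force: [-0.4, 0.0, 0.2]
grip_width: 0.126
grip_force: 61.8
```

Call:
arm_command --steps '[[[0.3,0,0,0,0,0,0],[0.3,0,0,0,0,0,0],[0.3,0,0,0,0,0,0],[0.3,0,0,-0.4,0,0,0],[0.3,0,0,-1,0,0,0],[0.3,0,0,-1,0,0,0],[0.3,0,0,-1,0,0,0],[0.3,0,0,-1,0,0,0]]]'

```text
time_s: 47.52
eef_pos: [546.2, 75.1, 288.0]
ee_rot: [0.004, 0.719, 0.695, 0.002]
force: [-0.5, -0.3, -0.4]
grip_width: 0.299
grip_force: 0.0
```

```bash
python3 - <<'E'
from m import *
t=cv2.imread("pics/t9.png")[:,:,::-1].copy(); s=cv2.imread("pics/s8.png")[:,:,::-1].copy()
w=lambda h,s,v:(h<20)&(s>80)
for n,i,bx in (("top",t,(240,125,275,161)),("scene",s,(215,165,245,215))):
    x0,y0,x1,y1=bx; h=cv2.cvtColor(i[y0:y1,x0:x1],cv2.COLOR_RGB2HSV).astype(int); m=w(h[...,0],h[...,1],h[...,2]).astype(np.uint8)
    k,l,st,c=cv2.connectedComponentsWithStats(m)
    for q in range(1,k):
        if st[q,4]>20: print(n,st[q]+[x0,y0,0,0,0],c[q]+[x0,y0])
for x,y in((680,320),(670,320),(690,320),(680,330)): print((x,y),[proj(n,(x,y,z)).round(1).tolist() for n in("top","scene") for z in(0,170)])
E
```

```text
top [247 135  20  23 272] [256.94117647 146.81985294]
scene [220 173  20  40 497] [229.26961771 193.39839034]
(680, 320) [[259.1, 150.5], [251.3, 138.5], [232.5, 206.1], [225.0, 171.1]]
(670, 320) [[259.0, 153.1], [251.2, 141.5], [233.8, 207.8], [226.4, 172.8]]
(690, 320) [[259.2, 147.9], [251.4, 135.6], [231.2, 204.4], [223.7, 169.4]]
(680, 330) [[256.5, 150.4], [248.3, 138.5], [230.0, 207.3], [222.2, 172.3]]
```

Call:
arm_command --steps '[[[0.4,0.94,0.15,0,0,0,0],[0.4,0.94,0.15,0,0,0,0],[0.4,0.94,0.15,0,0,0,0],[0.4,0.94,0.15,0,0,0,0],[0.4,0.94,0.15,0,0,0,0],[0.4,0,0,0,0,0,0.95],[0.4,0,0,0,0,0,0.95],[0.4,0,0,0,0,0,0.95]]]'

```text
time_s: 48.52
eef_pos: [592.1, 308.7, 285.8]
ee_rot: [0.003, 0.851, 0.524, 0.003]
force: [0.1, 0.2, -0.1]
grip_width: 0.401
grip_force: 0.0
```

Call:
arm_command --steps '[[[0.4,0,0,0,0,0,0.95],[0.4,0,0,0,0,0,0.95],[0.4,0,0,0,0,0,0.95],[0.4,0,0,0,0,0,0.95],[0.4,0,0,0,0,0,0.95],[0.4,0,0,0,0,0,0.95],[0.4,0,0,0,0,0,0.95],[0.4,0,0,0,0,0,0.95]]]'

```text
time_s: 49.52
eef_pos: [592.1, 308.6, 285.9]
ee_rot: [0.001, 1.0, -0.018, 0.004]
force: [0.1, -0.6, 0.8]
grip_width: 0.407
grip_force: 0.0
```

```bash
python3 - <<'E'
from m import *
go((590,309,120),frame(-91.2,0))
t=snap("top","t10"); s=snap("scene","s10")
brown=lambda h,s,v:((h<16)|(h>165))&(s>60)&(v<170)
print("lying scene"); [print(b) for b in blobs(s,(220,208,262,250),brown,8,"scene")]
grip=lambda h,s,v:(v<52)&(v>10)
print("drawer"); [print(b) for b in blobs(t,(308,158,366,191),grip,8,"top",22)]
cv2.imwrite("pics/c10.png",np.hstack([cv2.resize(t[100:200,290:400],(440,400)),cv2.resize(s[180:280,210:300],(360,400))])[:,:,::-1])
E
```

```text
pos [592.1 308.6 285.9] F [ 0.1 -0.6  0.8] gw 0.407 gf 0.0 t 49.525 q [ 0.31  0.63  0.92 -0.    1.59  1.91]
tool axes
 [[ 0.999 -0.036  0.008]
 [-0.036 -0.999 -0.002]
 [ 0.008  0.002 -1.   ]]
units of 50mm [-0.07 -0.01  3.32]
turn units [ 0.01 -0.05 -0.1 ]
lying scene
(58, array([231. , 209.6]), array([662.6, 333.5]), array([0.601, 0.799]), (np.float64(-24.0), np.float64(26.0)))
(51, array([245., 219.]), array([596.1, 313.3]), array([-0.999,  0.037]), (np.float64(-32.0), np.float64(34.0)))
(57, array([233.8, 230.8]), array([570.9, 369.1]), array([-0.973,  0.229]), (np.float64(-32.0), np.float64(32.0)))
drawer
(46, array([324.7, 186.2]), array([546.5,  69.6]), array([0.047, 0.999]), (np.float64(-31.0), np.float64(29.0)))
```

View pics/c10.png

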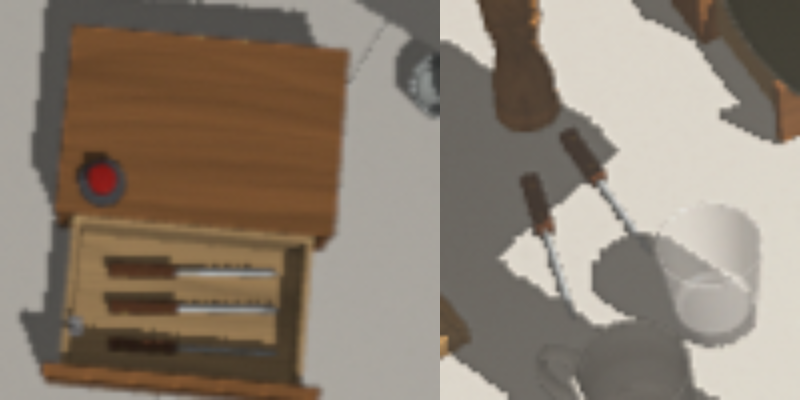

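Three skewers lie flat in parallel in the drawer, and both lying skewers are where I measured them. Descend on the right-hand one.

Call:
arm_command --steps '[[[0.4,-0.06,-0.03,1,0,0,0],[0.4,0,0,1,0,0,0],[0.4,0,0,1,0,0,0],[0.4,0,0,1,0,0,0],[0.4,0,0,0.8,0,0,0],[0.4,0,0,0.3,0,0,0],[0.4,0,0,0.2,0,0,0],[0.4,0,0,0,0,0,0]]]'

```text
time_s: 50.62
eef_pos: [591.6, 309.7, 21.4]
ee_rot: [0.001, 1.0, -0.015, 0.004]
force: [0.1, -0.0, -0.2]
grip_width: 0.404
grip_force: 0.0
```

Call:
arm_command --steps '[[[0,0,0,0,0,0,0],[0,0,0,0,0,0,0],[0,0,0,0,0,0,0],[0,0,0,0,0,0,0],[0,0,0,-0.3,0,0,0]]]'

```text
time_s: 51.25
eef_pos: [590.7, 309.4, 35.7]
ee_rot: [0.001, 1.0, -0.016, 0.003]
force: [-0.0, 0.3, -0.5]
grip_width: 0.157
grip_force: 58.6
```

Call:
arm_command --steps '[[[0,0,0,-1,0,0,0],[0,0,0,-1,0,0,0],[0,0,0,-1,0,0,0],[0,0,0,-1,0,0,0],[0,0,0,0,0,0,-0.95],[0,0,0,0,0,0,-0.95],[0,0,0,0,0,0,-0.95],[0,0,0,0,0,0,-0.95]]]'

```text
time_s: 52.25
eef_pos: [589.5, 310.1, 236.7]
ee_rot: [0.002, 0.963, 0.268, 0.004]
force: [-0.6, 0.8, -1.8]
grip_width: 0.156
grip_force: 58.7
```

Call:
arm_command --steps '[[[0,0,0,0,0,0,-0.95],[0,0,0,0,0,0,-0.95],[0,0,0,0,0,0,-0.95],[0,0,0,0,0,0,-0.95],[0,0,0,0,0,0,-0.95],[0,0,0,0,0,0,-0.95],[0,0,0,0,0,0,-0.95],[0,-0.97,0.07,0,0,0,0]]]'

```text
time_s: 53.25
eef_pos: [590.8, 262.9, 236.3]
ee_rot: [0.003, 0.717, 0.697, 0.002]
force: [0.6, -1.1, -0.1]
grip_width: 0.154
grip_force: 58.7
```

Call:
arm_command --steps '[[[0,-0.97,0.07,0,0,0,0],[0,-0.97,0.07,0,0,0,0],[0,-0.97,0.07,0,0,0,0],[0,-0.97,0.07,0,0,0,0],[0,0,0,0,0,0,0]]]'

```text
time_s: 53.88
eef_pos: [598.7, 64.3, 237.3]
ee_rot: [0.004, 0.721, 0.693, 0.002]
force: [-0.3, -0.1, -0.1]
grip_width: 0.159
grip_force: 58.7
```

```bash
python3 - <<'E'
from m import *
go((600,66,58),frame(-2.5,0))
t=snap("top","t11"); s=snap("scene","s11")
brown=lambda h,s,v:((h<16)|(h>165))&(s>60)&(v<170)
print("lying top"); [print(b) for b in blobs(t,(225,161,285,195),brown)]
E
```

```text
pos [598.7  64.3 237.3] F [-0.3 -0.1 -0.1] gw 0.159 gf 58.7 t 53.875 q [-0.09  0.49  1.27 -0.    1.38 -0.05]
tool axes
 [[ 0.039  0.999  0.008]
 [ 0.999 -0.039 -0.003]
 [-0.003  0.008 -1.   ]]
units of 50mm [ 0.05 -0.01  3.59]
turn units [0.06 0.02 0.03]
lying top
(55, array([245.9, 178. ]), array([572.7, 364.3]), array([-0.975,  0.223]), (np.float64(-30.0), np.float64(30.0)))
```

Call:
arm_command --steps '[[[0,0,0,1,0,0,0],[0,0,0,1,0,0,0],[0,0,0,1,0,0,0],[0,0,0,0.6,0,0,0],[0,0,0,0,0,0,0],[0.3,0,0,0,0,0,0],[0.3,0,0,0,0,0,0],[0.3,0,0,0,0,0,0]]]'

```text
time_s: 54.98
eef_pos: [600.5, 66.8, 57.4]
ee_rot: [0.004, 0.719, 0.695, 0.002]
force: [-0.9, 0.3, -0.0]
grip_width: 0.305
grip_force: 0.0
```

Call:
arm_command --steps '[[[0.3,0,0,-0.6,0,0,0],[0.3,0,0,-1,0,0,0],[0.3,0,0,-1,0,0,0],[0.4,0,0,-1,0,0,0],[0.4,0.86,-0.11,0,0,0,0],[0.4,0.86,-0.11,0,0,0,0],[0.4,0.86,-0.11,0,0,0,0],[0.4,0.86,-0.11,0,0,0,0]]]'

```text
time_s: 55.98
eef_pos: [582.4, 241.1, 236.4]
ee_rot: [0.004, 0.719, 0.695, 0.002]
force: [0.2, 0.1, -0.0]
grip_width: 0.4
grip_force: 0.0
```

Call:
arm_command --steps '[[[0.4,0.86,-0.11,0,0,0,0],[0.4,0.86,-0.11,0,0,0,0],[0.4,0.86,-0.11,0,0,0,0],[0.4,0,0,0,0,0,0.97],[0.4,0,0,0,0,0,0.97],[0.4,0,0,0,0,0,0.97],[0.4,0,0,0,0,0,0.97],[0.4,0,0,0,0,0,0.97]]]'

```text
time_s: 56.98
eef_pos: [570.7, 369.3, 235.9]
ee_rot: [0.003, 0.92, 0.391, 0.003]
force: [-0.5, 0.4, 0.0]
grip_width: 0.403
grip_force: 0.0
```

Call:
arm_command --steps '[[[0.4,0,0,0,0,0,0.97],[0.4,0,0,0,0,0,0.97],[0.4,0,0,0,0,0,0.97],[0.4,0,0,0,0,0,0.97],[0.4,0,0,0,0,0,0.97],[0.4,0,0,0,0,0,0.97],[0.4,0,0,0,0,0,0.97],[0.4,0,0,0,0,0,0]]]'

```text
time_s: 57.98
eef_pos: [570.7, 369.3, 235.8]
ee_rot: [0.001, 0.995, -0.104, 0.004]
force: [0.1, 0.6, 0.6]
grip_width: 0.4
grip_force: 0.0
```

```bash
python3 - <<'E'
from m import *
go((572,366,20),frame(-102.9,0))
t=snap("top","t12"); s=snap("scene","s12")
brown=lambda h,s,v:((h<16)|(h>165))&(s>60)&(v<170)
print("lying scene"); [print(b) for b in blobs(s,(220,208,262,250),brown,8,"scene")]
grip=lambda h,s,v:(v<52)&(v>10)
cv2.imwrite("pics/c12.png",np.hstack([cv2.resize(t[140:200,290:400],(440,240)),cv2.resize(s[180:240,210:300],(360,240))])[:,:,::-1])
E
```

```text
pos [570.7 369.3 235.8] F [0.1 0.6 0.6] gw 0.4 gf 0.0 t 57.975 q [ 0.4   0.68  0.96 -0.01  1.49  2.18]
tool axes
 [[ 0.978 -0.207  0.008]
 [-0.207 -0.978 -0.002]
 [ 0.008  0.001 -1.   ]]
units of 50mm [0.   0.06 4.32]
turn units [ 0.   -0.05  0.11]
lying scene
(57, array([230.9, 209.5]), array([663. , 333.6]), array([0.565, 0.825]), (np.float64(-27.0), np.float64(26.0)))
(53, array([233.6, 230.6]), array([572.2, 368.9]), array([-0.973,  0.23 ]), (np.float64(-31.0), np.float64(33.0)))
```

View pics/c12.png

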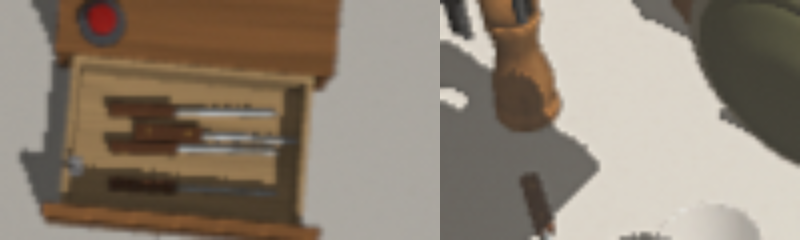

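The fourth skewer dropped between the others, about 24 mm further toward −y, with its tip near the right wall. I'll check that after picking the fifth.

Call:
arm_command --steps '[[[0.4,0,0.04,1,0,0,0],[0.4,0,0,1,0,0,0],[0.4,0,0,1,0,0,0],[0.4,0,0,0.8,0,0,0],[0.4,0,0,0.3,0,0,0],[0.4,0,0,0.22,0,0,0],[0.4,0,0,0,0,0,0]]]'

```text
time_s: 58.95
eef_pos: [572.2, 366.9, 20.0]
ee_rot: [0.001, 0.995, -0.105, 0.004]
force: [0.2, 0.4, 0.1]
grip_width: 0.398
grip_force: 0.0
```

Call:
arm_command --steps '[[[0,0,0,0,0,0,0],[0,0,0,0,0,0,0],[0,0,0,0,0,0,0],[0,0,0,0,0,0,0],[0,0,0,-0.3,0,0,0]]]'

```text
time_s: 59.58
eef_pos: [571.3, 366.6, 34.2]
ee_rot: [0.001, 0.994, -0.105, 0.003]
force: [-0.4, -0.8, -1.6]
grip_width: 0.158
grip_force: 58.6
```

```bash
python3 - <<'E'
from m import *
t=cv2.imread("pics/t12.png")[:,:,::-1].copy()
h=lambda x,y:(290+x/4-.4,140+y/4-.4)
for n,c,z in [("4 grip L",(134,131),30),("4 grip R",(201,131),30),("4 tip",(296,142),22),("1 gripL",(106,106),22),("1 tip",(276,113),20),("R wall inner",(305,140),15),("L wall inner top",(82,65),60),("R wall top outer",(316,85),60)]:
    print(n,ray("top",*h(*c),z).round(), "chest-y", (ray("top",*h(*c),z)[:2]-[582,26])@[.043,.999])
E
```

```text
4 grip L [597.  77.  30.] chest-y 51.41085475994516
4 grip R [598.  15.  30.] chest-y -10.134835305097514
4 tip [591. -73.  22.] chest-y -98.91705005307256
1 gripL [621. 103.  22.] chest-y 78.78106645689249
1 tip [618. -55.  20.] chest-y -79.13774183180308
R wall inner [594. -83.  15.] chest-y -107.97571538645995
L wall inner top [650. 125.  60.] chest-y 102.30932791199554
R wall top outer [637. -86.  60.] chest-y -109.83020817321619
```

Call:
arm_command --steps '[[[0,0,0,-1,0,0,0],[0,0,0,-1,0,0,0],[0,0,0,-1,0,0,0],[0,0,0,-1,0,0,0],[0,0,0,0,0,0,-0.97],[0,0,0,0,0,0,-0.97],[0,0,0,0,0,0,-0.97],[0,0,0,0,0,0,-0.97]]]'

```text
time_s: 60.58
eef_pos: [570.1, 367.2, 235.3]
ee_rot: [0.002, 0.982, 0.187, 0.004]
force: [0.3, -0.3, 0.0]
grip_width: 0.159
grip_force: 58.7
```

Call:
arm_command --steps '[[[0,0,0,0,0,0,-0.97],[0,0,0,0,0,0,-0.97],[0,0,0,0,0,0,-0.97],[0,0,0,0,0,0,-0.97],[0,0,0,0,0,0,-0.97],[0,0,0,0,0,0,-0.97],[0,0,0,0,0,0,-0.97],[0,0,0,0,0,0,-0.97]]]'

```text
time_s: 61.58
eef_pos: [570.1, 367.3, 235.3]
ee_rot: [0.004, 0.718, 0.696, 0.002]
force: [-0.1, -0.8, -0.1]
grip_width: 0.154
grip_force: 58.7
```

Call:
arm_command --steps '[[[0,-0.96,0.02,0,0,0,0],[0,-0.96,0.02,0,0,0,0],[0,-0.96,0.02,0,0,0,0],[0,-0.96,0.02,0,0,0,0],[0,-0.96,0.02,0,0,0,0],[0,-0.96,0.02,0,0,0,0],[0,0,0,0,0,0,0]]]'

```text
time_s: 62.45
eef_pos: [566.2, 76.6, 236.0]
ee_rot: [0.004, 0.721, 0.693, 0.002]
force: [-0.2, 0.4, -0.5]
grip_width: 0.162
grip_force: 58.8
```

```bash
python3 - <<'E'
from m import *
go((565,80,52),frame(-2.5,0))
t=snap("top","t13"); s=snap("scene","s13")
E
```

```text
pos [566.2  76.6 236. ] F [-0.2  0.4 -0.5] gw 0.162 gf 58.8 t 62.45 q [-0.07  0.42  1.37 -0.    1.34 -0.03]
tool axes
 [[ 0.039  0.999  0.008]
 [ 0.999 -0.039 -0.003]
 [-0.003  0.008 -1.   ]]
units of 50mm [ 0.08 -0.06  3.68]
turn units [0.06 0.02 0.03]
```

Call:
arm_command --steps '[[[0,0.08,0,1,0,0,0],[0,0,0,1,0,0,0],[0,0,0,1,0,0,0],[0,0,0,0.66,0,0,0],[0,0,0,0,0,0,0],[0.3,0,0,0,0,0,0],[0.3,0,0,0,0,0,0],[0.3,0,0,0,0,0,0]]]'

```text
time_s: 63.55
eef_pos: [568.2, 82.9, 53.1]
ee_rot: [0.004, 0.719, 0.695, 0.002]
force: [-0.3, 0.0, 0.5]
grip_width: 0.297
grip_force: 0.0
```

Call:
arm_command --steps '[[[0.3,0,0,-0.6,0,0,0],[0.3,0,0,-1,0,0,0],[0,0,0,-1,0,0,0],[0,0,0,-1,0,0,0],[0,-1,-0.3,0,0,0,0],[0,-1,-0.3,0,0,0,0],[0,-1,-0.3,0,0,0,0],[0,-1,-0.3,0,0,0,0]]]'

```text
time_s: 64.55
eef_pos: [498.8, -116.0, 232.7]
ee_rot: [0.004, 0.719, 0.695, 0.002]
force: [0.2, 0.4, 0.2]
grip_width: -0.001
grip_force: 0.0
```

Call:
arm_command --steps '[[[0,-1,-0.3,0,0,0,0],[0,-1,-0.3,0,0,0,0],[0,0,0,0,0,0,0]]]'

```text
time_s: 64.92
eef_pos: [465.0, -216.1, 232.4]
ee_rot: [0.004, 0.721, 0.693, 0.002]
force: [1.1, 0.9, -0.6]
grip_width: -0.005
grip_force: 0.0
```

```bash
python3 - <<'E'
from m import *
go((480,-150,200),frame(-2.5,0))
t=snap("top","t14"); s=snap("scene","s14")
cv2.imwrite("pics/c14.png",np.hstack([cv2.resize(t[150:200,300:375],(450,300),interpolation=2),cv2.resize(s[150:210,265:335],(350,300),interpolation=2)])[:,:,::-1])
E
```

```text
pos [ 465.  -216.1  232.4] F [ 1.1  0.9 -0.6] gw -0.005 gf 0.0 t 64.925 q [-0.66  0.29  1.56  0.    1.28 -0.63]
tool axes
 [[ 0.039  0.999  0.008]
 [ 0.999 -0.039 -0.003]
 [-0.003  0.008 -1.   ]]
units of 50mm [1.33 0.24 0.65]
turn units [0.05 0.02 0.03]
```

View pics/c14.png

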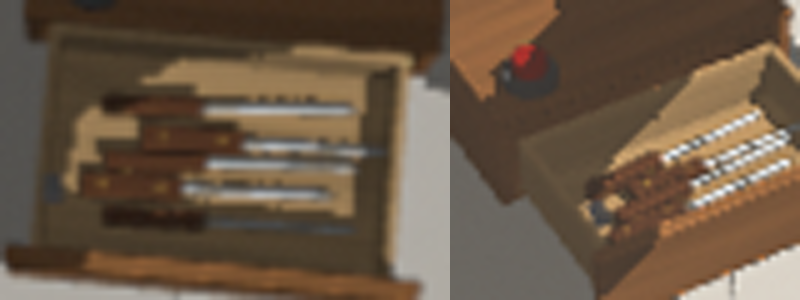

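All five lie flat in the drawer. The fourth skewer's tip is very close to the right wall, at crop (382,152). I'll press lightly on the free end of its grip and drag it about 15 mm to the left.

Call:
arm_command --steps '[[[0,0.82,0.41,0,0,0,0],[0,0.82,0.41,0,0,0,0],[0,0.82,0.41,0,0,0,0],[0,0.82,0.41,0,0,0,0],[0,0.82,0.41,0,0,0,0],[0,0.81,0.41,0,0,0,0],[0,0,0,0,0,0,0]]]'

```text
time_s: 65.9
eef_pos: [597.9, 31.6, 232.2]
ee_rot: [0.003, 0.717, 0.697, 0.002]
force: [0.5, -0.5, 0.3]
grip_width: 0.003
grip_force: 0.0
```

Call:
arm_command --steps '[[[0,0,0,1,0,0,0],[0,0,0,1,0,0,0],[0,0,0,1,0,0,0],[0,0,0,0.5,0,0,0],[0,0,0,0,0,0,0],[0,0,0,0,0,0,0]]]'

```text
time_s: 66.65
eef_pos: [599.4, 27.3, 59.0]
ee_rot: [0.004, 0.719, 0.695, 0.003]
force: [0.7, 0.9, 0.4]
grip_width: -0.002
grip_force: 0.0
```

```bash
python3 - <<'E'
from m import *
t=cv2.imread("pics/t14.png")[:,:,::-1].copy()
q=lambda x,y:(300+x/6-.4,150+y/6-.4)
f=lambda n,c,z:print(n,ray("top",*q(*c),z).round(1),((ray("top",*q(*c),z)[:2]-[582,26])@np.array([.043,.999])).round(1))
for a in [("4 gripL",(140,136),27),("4 gripR",(242,142),27),("A gripL",(80,180),27),("A gripR",(183,188),27),("A tip",(330,192),21),("4 tip",(382,152),21),("2 gripR",(208,163),27),("2tip",(352,163),22),("1 gripR",(205,107),27)]: f(*a)
go((598,24,41),frame(-2.5,0))
E
```

```text
4 gripL [597.4  77.4  27. ] 52.0
4 gripR [595.1  14.6  27. ] -10.8
A gripL [569.2 113.7  27. ] 87.0
A gripR [565.7  50.4  27. ] 23.6
A tip [566.2 -40.5  21. ] -67.1
4 tip [591.9 -72.3  21. ] -97.8
2 gripR [581.5  35.3  27. ] 9.3
2tip [584.4 -53.7  22. ] -79.5
1 gripR [616.4  37.8  27. ] 13.2
pos [599.4  27.3  59. ] F [0.7 0.9 0.4] gw -0.002 gf 0.0 t 66.65 q [-0.15  0.67  1.47 -0.    1.   -0.11]
tool axes
 [[ 0.035  0.999  0.01 ]
 [ 0.999 -0.035 -0.003]
 [-0.003  0.01  -1.   ]]
units of 50mm [-0.07 -0.03  0.36]
turn units [0.07 0.02 0.06]
```

Call:
arm_command --steps '[[[0,-0.08,-0.04,0.2,0,0,0],[0,0,0,0.06,0,0,0],[0,0,0,0,0,0,0]]]'

```text
time_s: 67.03
eef_pos: [596.7, 23.2, 44.3]
ee_rot: [0.003, 0.719, 0.695, 0.002]
force: [-0.9, -0.2, -0.2]
grip_width: -0.002
grip_force: 0.0
```

Call:
arm_command --steps '[[[0,0,0,0.04,0,0,0],[0,0,0,0,0,0,0]]]'

```text
time_s: 67.28
eef_pos: [596.8, 23.3, 42.3]
ee_rot: [0.003, 0.719, 0.695, 0.002]
force: [0.0, 0.5, 0.1]
grip_width: 0.003
grip_force: 0.0
```

Call:
arm_command --steps '[[[0,0,0,0.02,0,0,0],[0,0,0,0,0,0,0]]]'

```text
time_s: 67.53
eef_pos: [596.8, 23.3, 41.4]
ee_rot: [0.003, 0.719, 0.695, 0.002]
force: [-0.4, -0.3, 0.7]
grip_width: 0.003
grip_force: 0.0
```

Call:
arm_command --steps '[[[0,0,0,0.02,0,0,0],[0,0,0,0,0,0,0]]]'

```text
time_s: 67.78
eef_pos: [597.3, 23.2, 41.0]
ee_rot: [0.004, 0.719, 0.695, 0.002]
force: [0.4, 1.6, 4.9]
grip_width: -0.001
grip_force: 2.5
```

Call:
arm_command --steps '[[[0,0,0,0.015,0,0,0],[0,0,0,0,0,0,0]]]'

```text
time_s: 68.03
eef_pos: [597.8, 23.2, 41.0]
ee_rot: [0.005, 0.719, 0.695, 0.003]
force: [0.2, 0.7, 9.8]
grip_width: 0.004
grip_force: 4.8
```

Call:
arm_command --steps '[[[0,0.1,0,0,0,0,0],[0,0.1,0,0,0,0,0],[0,0.1,0,0,0,0,0],[0,0.1,0,0,0,0,0],[0,0,0,0,0,0,0]]]'

```text
time_s: 68.65
eef_pos: [598.7, 42.7, 41.0]
ee_rot: [0.005, 0.719, 0.695, 0.003]
force: [-1.3, -2.5, 10.3]
grip_width: 0.005
grip_force: 4.6
```

Call:
arm_command --steps '[[[0,0,0,-1,0,0,0],[0,0,0,-1,0,0,0],[0,0,0,-1,0,0,0],[0,-0.9,-0.5,-0.3,0,0,0],[0,-0.9,-0.5,0,0,0,0],[0,-0.9,-0.5,0,0,0,0],[0,-0.9,-0.5,0,0,0,0],[0,-0.9,-0.5,0,0,0,0]]]'

```text
time_s: 69.65
eef_pos: [462.4, -178.1, 204.1]
ee_rot: [0.003, 0.719, 0.695, 0.002]
force: [0.2, -0.7, -0.0]
grip_width: -0.003
grip_force: 0.0
```

```bash
python3 - <<'E'
from m import *
go((480,-190,200),frame(-2.5,0))
t=snap("top","t15"); s=snap("scene","s15"); o=cv2.imread("pics/t14.png")[:,:,::-1]
q=lambda x,y:(300+x/6-.4,150+y/6-.4)
# shift of skewer 4: column profiles along its grip row and spike row, before/after
for r in (172,173,174,175):
    print(r,"old",o[r,320:368,0].tolist()); print(r,"new",t[r,320:368,0].tolist())
E
```

```text
pos [ 462.4 -178.1  204.1] F [ 0.2 -0.7 -0. ] gw -0.003 gf 0.0 t 69.65 q [-0.61  0.28  1.65  0.    1.2  -0.57]
tool axes
 [[ 0.035  0.999  0.007]
 [ 0.999 -0.035 -0.003]
 [-0.002  0.007 -1.   ]]
units of 50mm [-0.23  0.36  0.08]
turn units [0.05 0.01 0.06]
172 old [147, 148, 131, 77, 75, 78, 87, 97, 80, 78, 78, 77, 77, 76, 76, 78, 84, 87, 79, 80, 82, 77, 94, 124, 124, 125, 128, 129, 129, 130, 133, 138, 142, 136, 140, 146, 145, 142, 147, 132, 79, 71, 73, 70, 67, 104, 158, 167]
172 new [84, 101, 109, 83, 78, 78, 79, 78, 77, 79, 88, 101, 89, 77, 77, 86, 98, 97, 99, 98, 92, 82, 79, 79, 78, 94, 112, 99, 124, 115, 102, 131, 120, 103, 132, 135, 136, 138, 138, 125, 77, 71, 73, 70, 67, 105, 160, 168]
173 old [81, 82, 77, 67, 79, 80, 85, 89, 81, 80, 78, 79, 78, 79, 79, 83, 99, 108, 81, 79, 87, 97, 98, 101, 105, 107, 104, 99, 96, 96, 99, 113, 122, 87, 100, 130, 119, 103, 130, 119, 73, 67, 69, 65, 64, 106, 158, 167]
173 new [75, 78, 82, 77, 80, 79, 77, 80, 80, 80, 85, 93, 88, 78, 85, 120, 155, 157, 157, 154, 141, 114, 107, 102, 100, 102, 100, 96, 100, 102, 100, 104, 101, 96, 97, 95, 99, 100, 95,
[... 232 characters left out ...]
64, 66, 62, 67, 113, 159, 170]
174 new [48, 57, 69, 64, 78, 74, 64, 80, 82, 82, 81, 81, 77, 76, 79, 98, 123, 130, 132, 135, 131, 127, 132, 126, 139, 155, 153, 159, 162, 171, 178, 172, 166, 165, 156, 155, 156, 153, 141, 110, 71, 67, 67, 65, 70, 113, 160, 171]
175 old [68, 67, 65, 62, 57, 54, 54, 52, 50, 50, 49, 49, 52, 56, 63, 74, 76, 76, 78, 80, 86, 104, 135, 125, 109, 138, 139, 130, 105, 97, 125, 130, 125, 114, 116, 118, 130, 147, 152, 151, 122, 78, 69, 66, 71, 113, 159, 169]
175 new [76, 75, 75, 75, 76, 76, 71, 67, 65, 63, 61, 59, 57, 55, 61, 67, 74, 78, 80, 76, 77, 97, 117, 82, 98, 121, 106, 133, 123, 108, 135, 124, 106, 119, 99, 120, 125, 128, 128, 114, 74, 67, 66, 63, 69, 114, 161, 170]
```

Skewer 4 moved about 19 mm left and is clear of the wall. Now shut the drawer.

Call:
arm_command --steps '[[[0,0.83,-0.02,0,0,0,0],[0,0.83,-0.02,0,0,0,0],[0,0.83,-0.02,0,0,0,0],[0,0.83,-0.02,0,0,0,0],[0,0.83,-0.02,0,0,0,0],[0,0,0,0,0,0,0.96],[0,0,0,0,0,0,0.96],[0,0,0,0,0,0,0.96]]]'

```text
time_s: 70.75
eef_pos: [465.7, 31.5, 203.5]
ee_rot: [0.003, 0.852, 0.523, 0.002]
force: [0.1, -0.4, 1.0]
grip_width: 0.003
grip_force: 0.0
```

Call:
arm_command --steps '[[[0,0,0,0,0,0,0.96],[0,0,0,0,0,0,0.96],[0,0,0,0,0,0,0.96],[0,0,0,0,0,0,0.96],[0,0,0,0,0,0,0.96],[0,0,0,0,0,0,0.96],[0,0,0,0,0,0,0.96],[0,0,0,0,0,0,0.96]]]'

```text
time_s: 71.75
eef_pos: [465.7, 31.3, 203.5]
ee_rot: [0.001, 1.0, -0.026, 0.004]
force: [0.2, -0.0, -0.0]
grip_width: 0.002
grip_force: 0.0
```

```bash
python3 - <<'E'
from m import *
go((468,29,55),frame(-92.5,0))
E
```

```text
pos [465.7  31.3 203.5] F [ 0.2 -0.  -0. ] gw 0.002 gf 0.0 t 71.75 q [-0.18  0.22  1.73 -0.    1.18  1.44]
tool axes
 [[ 0.999 -0.052  0.007]
 [-0.052 -0.999 -0.002]
 [ 0.007  0.002 -1.   ]]
units of 50mm [0.03 0.04 2.97]
turn units [ 0.01 -0.05 -0.06]
```

Call:
arm_command --steps '[[[0,0,0,1,0,0,0],[0,0,0,1,0,0,0],[0,0,0,0.95,0,0,0],[0,0,0,0,0,0,0],[0,0.25,0,0,0,0,0],[0,0.25,0,0,0,0,0],[0,0.25,0,0,0,0,0],[0,0.25,0,0,0,0,0]]]'

```text
time_s: 72.75
eef_pos: [518.0, 27.8, 57.3]
ee_rot: [0.001, 1.0, -0.024, 0.004]
force: [-1.7, -0.1, -0.9]
grip_width: 0.003
grip_force: 0.7
```

Call:
arm_command --steps '[[[0,0.25,0,0,0,0,0],[0,0.25,0,0,0,0,0],[0,0.25,0,0,0,0,0],[0,0.25,0,0,0,0,0],[0,0.25,0,0,0,0,0],[0,0.25,0,0,0,0,0],[0,0.25,0,0,0,0,0],[0,0.25,0,0,0,0,0]]]'

```text
time_s: 73.75
eef_pos: [616.0, 22.6, 57.3]
ee_rot: [0.002, 1.0, -0.024, 0.001]
force: [-19.5, -5.1, 10.3]
grip_width: 0.002
grip_force: 9.7
```

Call:
arm_command --steps '[[[0,0,0,0,0,0,0]]]'

```text
time_s: 73.88
eef_pos: [616.9, 22.7, 57.3]
ee_rot: [0.001, 1.0, -0.024, 0.003]
force: [-5.3, -2.9, -0.0]
grip_width: 0.003
grip_force: 2.0
```

```bash
python3 - <<'E'
from m import *
go((628,24,57),frame(-92.5,0))
t=snap("top","t16"); s=snap("scene","s16")
# board front bottom edge in scene left end / compare with shut picture s1 (sprung shut) along chest's left front region
o=cv2.imread("pics/s0.png") if False else cv2.imread("pics/s1.png")[:,:,::-1]
d=np.abs(o[150:210,255:300].astype(int)-s[150:210,255:300]).sum(2); ys,xs=np.where(d>90); print(len(ys), (ys.min()+150,ys.max()+150,xs.min()+255,xs.max()+255) if len(ys) else None)
E
```

```text
pos [616.9  22.7  57.3] F [-5.3 -2.9 -0. ] gw 0.003 gf 2.0 t 73.875 q [-0.15  0.7   1.41 -0.    1.03  1.47]
tool axes
 [[ 0.999 -0.048  0.006]
 [-0.048 -0.999 -0.003]
 [ 0.006  0.003 -1.   ]]
units of 50mm [ 0.22 -0.04  0.01]
turn units [ 0.02 -0.04 -0.03]
915 (np.int64(150), np.int64(208), np.int64(255), np.int64(299))
```

Call:
arm_command --steps '[[[0,0.06,0,0,0,0,0],[0,0.06,0,0,0,0,0],[0,0.06,0,0,0,0,0],[0,0,0,0,0,0,0]]]'

```text
time_s: 74.47
eef_pos: [626.0, 22.6, 57.5]
ee_rot: [0.001, 1.0, -0.024, 0.004]
force: [-2.3, -0.5, -0.4]
grip_width: -0.001
grip_force: 0.9
```

Call:
arm_command --steps '[[[0,0.04,0,0,0,0,0],[0,0,0,0,0,0,0]]]'

```text
time_s: 74.72
eef_pos: [627.7, 22.5, 57.5]
ee_rot: [0.001, 1.0, -0.024, 0.004]
force: [-5.1, -3.0, 0.4]
grip_width: 0.003
grip_force: 2.0
```

Call:
arm_command --steps '[[[0,0.03,0,0,0,0,0],[0,0,0,0,0,0,0]]]'

```text
time_s: 74.97
eef_pos: [629.1, 22.4, 57.5]
ee_rot: [0.001, 1.0, -0.024, 0.004]
force: [-4.5, -2.1, 1.9]
grip_width: 0.001
grip_force: 2.2
```

Call:
arm_command --steps '[[[0,0.03,0,0,0,0,0],[0,0,0,0,0,0,0]]]'

```text
time_s: 75.22
eef_pos: [630.5, 22.3, 57.5]
ee_rot: [0.001, 1.0, -0.024, 0.004]
force: [-4.7, -2.0, 1.2]
grip_width: -0.004
grip_force: 2.3
```

Call:
arm_command --steps '[[[0,0.03,0,0,0,0,0],[0,0,0,0,0,0,0]]]'

```text
time_s: 75.47
eef_pos: [631.5, 22.3, 57.5]
ee_rot: [0.001, 1.0, -0.024, 0.003]
force: [-8.0, -2.8, 3.5]
grip_width: -0.0
grip_force: 4.0
```

Call:
arm_command --steps '[[[0,0.03,0,0,0,0,0],[0,0,0,0,0,0,0]]]'

```text
time_s: 75.72
eef_pos: [631.6, 22.3, 57.5]
ee_rot: [0.001, 1.0, -0.024, 0.001]
force: [-18.3, -1.8, 10.0]
grip_width: 0.0
grip_force: 8.6
```

Call:
arm_command --steps '[[[0,0.03,0,0,0,0,0],[0,0,0,0,0,0,0]]]'

```text
time_s: 75.97
eef_pos: [631.6, 22.3, 57.5]
ee_rot: [0.001, 1.0, -0.024, -0.001]
force: [-26.0, -4.0, 14.4]
grip_width: 0.004
grip_force: 13.5
```

Call:
arm_command --steps '[[[0,-0.1,0,0,0,0,0],[0,-0.1,0,0,0,0,0],[0,-0.4,0,0,0,0,0],[0,-0.8,0,0,0,0,0],[0,-0.8,0,0,0,0,0],[0,0,0,-1,0,0,0],[0,0,0,-1,0,0,0],[0,0,0,-1,0,0,0]]]'

```text
time_s: 76.97
eef_pos: [524.5, 28.1, 208.8]
ee_rot: [0.001, 1.0, -0.024, 0.005]
force: [0.1, 0.7, -0.6]
grip_width: 0.001
grip_force: 0.0
```

Call:
arm_command --steps '[[[0,-0.2,1,0,0,0,0],[0,-0.2,1,0,0,0,0],[0,-0.2,1,0,0,0,0],[0,-0.2,1,0,0,0,0],[0,-0.2,1,0,0,0,0],[0,0,0,0,0,0,0],[0,0,0,0,0,0,0]]]'

```text
time_s: 77.85
eef_pos: [462.6, -219.0, 206.9]
ee_rot: [0.001, 1.0, -0.024, 0.004]
force: [-0.0, 0.0, -0.4]
grip_width: -0.001
grip_force: 0.0
```

```bash
python3 - <<'E'
from m import *
go((628,24,57))
t=snap("top","t17"); s=snap("scene","s17"); o=cv2.imread("pics/top0.png")[:,:,::-1]
for n,i in(("shut0",o),("now",t),("open",cv2.imread("pics/t15.png")[:,:,::-1])):
    print(n,[i[155:192,c,0].tolist() for c in (320,)])
os_=cv2.imread("pics/scene0.png")[:,:,::-1]
for n,i in(("shut0",os_),("now",s)): print(n,[i[160:200,c,0].tolist() for c in (290,)])
E
```

```text
pos [ 462.6 -219.   206.9] F [-0.   0.  -0.4] gw -0.001 gf 0.0 t 77.85 q [-0.67  0.31  1.6   0.    1.22  0.94]
tool axes
 [[ 0.999 -0.048  0.009]
 [-0.048 -0.999 -0.003]
 [ 0.009  0.002 -1.   ]]
units of 50mm [ 3.04 -5.02  3.01]
shut0 [[61, 62, 59, 44, 44, 44, 55, 83, 84, 81, 83, 84, 83, 83, 83, 83, 82, 83, 83, 82, 82, 83, 83, 83, 83, 84, 83, 82, 82, 83, 83, 82, 83, 83, 83, 82, 83]]
now [[62, 63, 59, 43, 43, 45, 54, 81, 83, 108, 168, 171, 170, 169, 171, 171, 169, 170, 171, 170, 171, 171, 170, 169, 170, 171, 170, 169, 170, 170, 169, 169, 171, 171, 169, 170, 170]]
open [[76, 64, 57, 60, 77, 79, 76, 77, 76, 72, 61, 42, 44, 57, 66, 59, 78, 84, 75, 48, 76, 84, 84, 53, 78, 79, 81, 82, 68, 60, 42, 43, 54, 77, 74, 71, 77]]
shut0 [[84, 83, 84, 85, 86, 83, 82, 83, 85, 86, 96, 89, 87, 83, 79, 78, 79, 81, 82, 82, 81, 84, 83, 84, 84, 82, 88, 110, 112, 112, 112, 111, 111, 112, 112, 111, 112, 112, 112, 112]]
now [[81, 81, 80, 81, 82, 80, 79, 79, 82, 81, 70, 82, 85, 79, 76, 77, 76, 78, 79, 79, 78, 80, 80, 80, 81, 81, 83, 105, 108, 107, 105, 102, 135, 138, 138, 140, 109, 102, 104, 105]]
```

The pixel profile of the drawer front matches the shut start picture, so the catch is holding. The robot is clear, so I'm handing in.

```bash
python3 -c "
from rig import *
print(finish_job())"
```

```text
the job is handed in; nothing more can be done
None
```

All five skewers were laid in the drawer, the drawer matches the start picture's shut position, and the job is handed in; no verdict came back.

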